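# Dress the moulder spindle with its spacer collars

### The job

Dress the upright spindle with its three steel spacer collars: largest at the bottom, flat down on the flange, then the medium one on it, then the small one on top, threaded on in that order. Lower each collar down the spindle under control, never letting it drop, and leave the glue bottle, the block plane, the wax tin and the honing stone where they stand.

Things in the scene. Friction and masses are not known exactly. Their poses are not given: they have to be found in the camera images.
- spindle: Fixed spindle head: grey block 150 x 150 x 30 mm high; on its middle a round steel flange (72 mm across, 4 mm high) and an upright spindle 20 mm in diameter, 56 mm tall above the flange, tip chamfered, 90 mm above the bench. Origin: centre of the block's underside, on the bench; z is the spindle's axis.
- fence (a point): Middle of the top edge of the timber fence on the spindle head: 20 mm thick (x of the head), 140 mm long (y), top 75 mm above the bench, 45 mm above the block. Its face is 42 mm from the spindle's axis, on the head's -x side, so round the large collar fingers have room at the +y, -y and +x sides but not at -x.
- seat (a point): Point on the spindle's axis at the top face of the flange, where the lowest collar's underside comes to rest (34 mm above the bench).
- tray: Fixed open plywood tray, 160 (x) by 166 (y) mm, 30 mm high, walls, floor and the one divider (along x) 6 mm thick: two compartments 148 mm along x, 74 mm along y, centred at y = +40 and -40 mm. Medium and small collar lie flat in them, one in each, either way about; fingers fit only at a collar's +x and -x sides. Origin: centre of its underside, on the bench.
- rack: Fixed dark wooden rack, holds the large collar on edge: base 90 x 130 x 8 mm; 21 mm slot along y between two 12 mm thick cheeks (tops at 24 mm); at its ends, 33.5 mm either side of the middle, blocks 16 mm long, 21 mm wide (tops at 48 mm), so the collar can only be pinched across its flat faces (along x). Origin: centre of its underside, on the bench.
- collar_large: Loose steel ring, 64 mm outside diameter, 24 mm bore, 18 mm thick, about 390 g, faces alike. Origin: its centre; its own X axis is the bore axis. Starts on edge in the rack, bore level (centre 40 mm, rim top 72 mm above the bench). Leaned over about 45 degrees on the bench and let go, it falls flat, and can then be taken by its rim.
- collar_medium: Loose steel ring, 54 mm outside diameter, 24 mm bore, 14 mm thick, about 200 g. Origin: its centre; z is the bore axis. Starts lying flat in one compartment of the tray (underside 6 mm above the bench).
- collar_small: Loose steel ring, 44 mm outside diameter, 24 mm bore, 12 mm thick, about 100 g. Origin: its centre; z is the bore axis. Starts lying flat in the tray's other compartment.
- glue_bottle: Bystander: standing yellow glue bottle with white cap, 56 mm in diameter, 130 mm tall. Origin: centre of its underside.
- block_plane: Bystander: small hand plane, 140 mm long (x) by 45 mm, about 50 mm high. Origin: centre of its underside.
- wax_tin: Bystander: low round tin, 58 mm in diameter, 32 mm high. Origin: centre of its underside.
- honing_stone: Bystander: reddish-brown honing stone, a flat block 100 mm (x) by 45 mm by 25 mm high. Origin: centre of its underside.
There are look-alikes about, which are no part of the job. What is shaped like the collar_medium but purple or red is not meant.

How it is judged:
By the outcome, as a careful person would: the job done as asked, in the order asked, and still so for the second after the job is handed in, with the robot touching nothing.
It also fails if it takes over 72 s, if anything falls off the work surface, if the arm or the gripper's body presses on something with over 40 N, if the wrist force passes 120 N, or if a joint passes its speed limit or range.

### The arm

A 6-joint arm with a two-finger parallel gripper is mounted at the origin on the work surface. World frame = base frame: x ahead of the robot, y to its left, z up, the work surface at z = 0. Lengths are in m, angles in rad, forces in N, time in s.
With the tool pointing down it reaches from about 0.375 to 0.975 m from the base axis. Payload 3.8 kg.
Tool frame: the origin (TCP) lies midway between the tips of the shut fingers; the grasp point (between the pads) lies 19 mm behind it; z points along the fingers, y is the line along which they close (so a half turn about z gives the same grasp; the last joint's range is limited). The gripper opens to 85 mm and grips with 20 to 120 N. Pads are 22 mm wide; open, the fingers measure 114 mm over their backs; the gripper's body (76 mm by 85 mm) begins 54 mm behind the grasp point. The pads swing forward as they close: fully open they stand 13 mm farther back than shut.
Start: joints at [1.069, 0.264, 1.604, -0, 1.274, -0.037], TCP at [0.303, 0.603, 0.192] pointing down, gripper open.
Joint ranges: [-2.63, 2.63], [-0.94, 2.18], [0.31, 2.57], [-1.31, 4.45], [0, 2.66], [-2.55, 2.55]. Speed limits (rad/s): [2.57, 2.57, 3.14, 3.14, 3.14, 3.14].

### API

Orientations are given as a rotation vector (axis times angle).
In Python, from workcell import bot, imaging gives the robot as it stands.
- The arm moves only by the tool step_arm, never from a script. Its argument "series" is a list of rows, each an object of numbers: "grip": the closure, from -1 (fully open) to 1 (shut); "x", "y", "z": the shift along the tool's x, y, z normalised to -1 to 1, where 1 is 500 mm; "ax", "ay", "az": the turn, a rotation vector about the tool's x, y, z normalised to -1 to 1, where 1 is 30 degrees. A call has 1 to 12 rows; each row is the pose to reach, as a shift and turn from the pose commanded when the call began, along the tool's axes at that moment; what a row does not reach only later rows make up. A row lasts 1/10 s, in which the tool goes at most 50 mm and 8.59 degrees, less where a joint would pass 70% of its speed; a pose out of reach is approached as far as the arm can. A call with a number of a shift or a turn outside -1 to 1 is refused whole. A call with a gripper value outside its range is refused whole. The fingers move at their own pace and stop on an object; "force" is the grip in N (left out, the last holds). Time passes only in rows, so rows that repeat a pose let the fingers close. It gives the time, the measured TCP pose, the force, the opening and the grip force at its end, in the units of the state.
- bot.read_state(): the state, without advancing time (a new reading comes with each control period).
- imaging.read_camera(name): name is "scene" or "top" or "wrist"; returns a dict with "img" (384x512x3 uint8, red, green, blue), "fx", "fy", "cx", "cy" (pixels), "R" (3x3) and "t" (3): a world point X has camera coordinates R X + t. Camera axes: x right, y down, z forward; pixel columns grow to the right and rows downward; lengths in m; the calibration is good to about 2 mm. The wrist camera is an equidistant fisheye: a pixel r from the principal point sees the ray r / f radians off the axis. A picture is of the moment at which its call begins. There is no depth.
- bot.finish_job(): hands the job in; it is judged then, once.
The state is a dict: "time": time; "q": joint angles; "joint_vel": joint speeds; "joint_torque": joint torques, N m; "tool_pos": TCP position; "tcp_rot": TCP orientation; "wrist_force": force on the tool from outside, world axes, zero at the start; "torque": the same for the moment, N m; "width": opening from 0.0 (shut) to 1.0 (fully open); "grip_force": force on a finger pad.
Only numpy, scipy, OpenCV 4.12 (cv2) and the standard library are available. Lean on these libraries where they do the work, as an engineer would, in place of code of your own. Each camera call takes 0.05 s, during which the arm holds its last target. There are 200 camera calls.

## Working session

There is one attempt and no reset: what is moved stays moved. The work goes in short steps, Python scripts to look and compute and a tool call to move; the robot and the scene stay as the last step left them, time stands still between calls to the robot, and variables do not carry over. Pictures are saved under pics/ and viewed, at most 10 in all, crops included, and the job is handed in when it is done.

Besides the shell and the picture viewer there is one more tool, called after ">>>" by a JSON object that holds its "method" and its "body", one argument or row to a line. step_arm: Moves the arm, as the interface text tells. Scaled input: -1 to 1 covers 500 mm each way for a shift and 30 degrees each way for a turn. Its arguments: {"type":"object","properties":{"series":{"type":"array","items":{"type":"object","properties":{"grip":{"type":"number"},"x":{"type":"number","minimum":-1,"maximum":1},"y":{"type":"number","minimum":-1,"maximum":1},"z":{"type":"number","minimum":-1,"maximum":1},"ax":{"type":"number","minimum":-1,"maximum":1},"ay":{"type":"number","minimum":-1,"maximum":1},"az":{"type":"number","minimum":-1,"maximum":1}}}},"force":{"type":"number"}},"required":["series"]}

```bash
mkdir -p pics
python3 - <<'E'
from workcell import bot, imaging
import cv2,pickle
s=bot.read_state(); print({k:s[k] for k in('time','tool_pos','tcp_rot','width','wrist_force')})
for n in('top','scene'):
    c=imaging.read_camera(n); pickle.dump(c,open(n+'0.pkl','wb'))
    print(n,c['fx'],c['cx'],c['cy'],c['R'],c['t'])
    cv2.imwrite(f'pics/{n}0.png',cv2.resize(c['img'][:,:,::-1],(800,600),interpolation=cv2.INTER_CUBIC))
E
```

```text
{'time': 0.0, 'tool_pos': array([0.30217659, 0.60267138, 0.19085547]), 'tcp_rot': array([-0.72341051, -3.05655462,  0.00340374]), 'width': 0.9993020614902813, 'wrist_force': array([0.14341709, 0.34464133, 0.21597497])}
top 409.3372118753143 247.3347342819725 185.82698512194926 [[-0.01619957 -0.99983655  0.00802766]
 [-0.99061437  0.01495929 -0.13586536]
 [ 0.13572306 -0.01015327 -0.99069479]] [-0.0928757   0.55199245  1.02515722]
scene 352.70305028486104 258.91700280631073 194.49032734541382 [[ 0.30628386  0.9518949  -0.00928985]
 [ 0.78053945 -0.2567106  -0.56996301]
 [-0.54492968  0.16731938 -0.82161783]] [-0.08163681 -0.40456998  1.24662457]
```

View pics/top0.png

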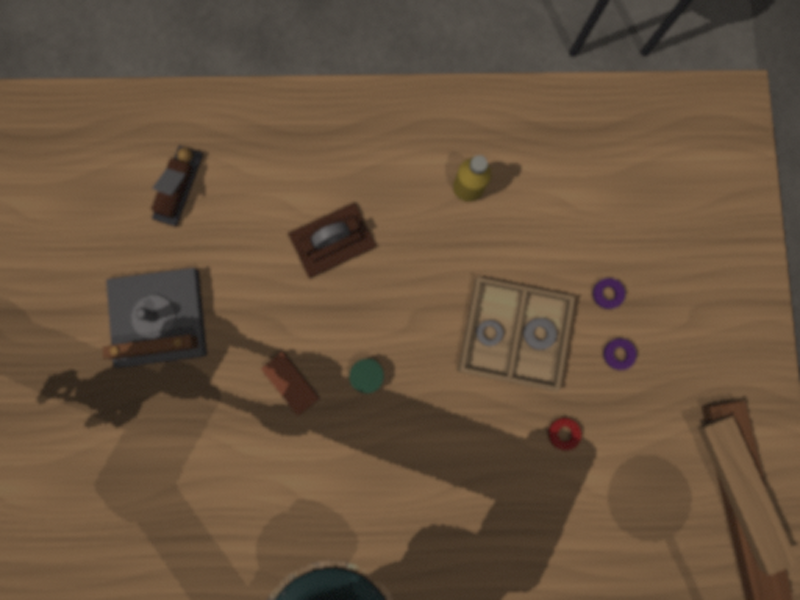

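View pics/scene0.png

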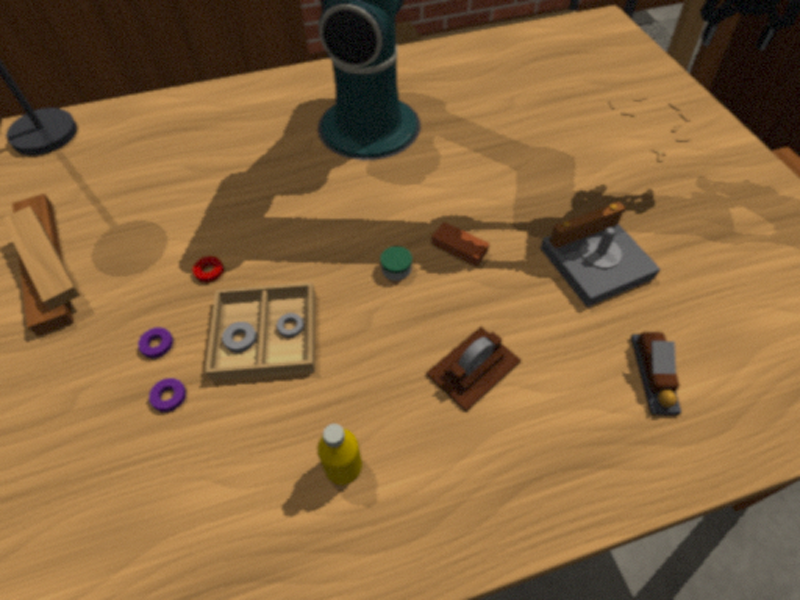

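The top view (800×600) shows the spindle head at about (153,316), with its fence towards the robot. The rack with the large collar is at (332,238). The tray is at (519,331), with the small collar at (490,333) and the medium at (541,333). The purple and red rings are decoys.

```bash
cat > h.py <<'E'
import numpy as np, cv2, pickle
from scipy.spatial.transform import Rotation as Ro
def ray(c,u,v,wrist=False):
    d=np.array([(u-c['cx'])/c['fx'],(v-c['cy'])/c['fy'],1.])
    if wrist:
        th=np.hypot(d[0],d[1]); d=np.array([*(d[:2]/max(th,1e-9)*np.sin(th)),np.cos(th)])
    return -c['R'].T@c['t'], c['R'].T@d
def at(c,u,v,z,wrist=False):
    o,d=ray(c,u,v,wrist); return o+d*(z-o[2])/d[2]
def crop(c,u,v,w,h,k,name):
    cv2.imwrite(name,cv2.resize(c['img'][v:v+h,u:u+w,::-1],None,fx=k,fy=k,interpolation=cv2.INTER_CUBIC))
E
python3 - <<'E'
from h import *
c=pickle.load(open('top0.pkl','rb')); s=1.5625
P=dict(spin=(.03,[(107,278),(197,268),(205,355),(113,363)]),flange=(.034,[(153,316)]),tray=(.03,[(476,276),(578,293),(564,386),(460,369)]),
small=(.018,[(490,333)]),med=(.02,[(541,333)]),rack=(.008,[(289,237),(359,204),(377,242),(308,277)]),glue=(0,[(466,188)]),wax=(.032,[(367,375)]),stone=(.025,[(290,382)]),plane=(.03,[(178,186)]))
for n,(z,L) in P.items():
    p=np.array([at(c,u/s,v/s,z)[:2] for u,v in L]); print(n,p.mean(0).round(4), [round(np.degrees(np.arctan2(*(p[(i+1)%4]-p[i])[::-1])),1) for i in range(len(p))] if len(p)>1 else '')
i=c['img'][:,:,::-1]
A=cv2.resize(i[165:240,60:140],(400,375),interpolation=3);B=cv2.resize(i[120:195,175:255],(400,375),interpolation=3);C=cv2.resize(i[170:255,285:385],(400,340)[:2],interpolation=3)
m=np.zeros((600,800,3),np.uint8)
A=cv2.resize(i[165:240,60:140],(400,300*400//320)[:2]);
m[:300,:400]=cv2.resize(i[165:240,60:160],(400,300),interpolation=3)
m[:300,400:]=cv2.resize(i[115:190,165:265],(400,300),interpolation=3)
m[300:,:400]=cv2.resize(i[172:247,285:385],(400,300),interpolation=3)
m=np.clip(m*1.7,0,255).astype(np.uint8); cv2.imwrite('pics/m.png',m)
E
```

```text
spin [0.515  0.2827] [np.float64(-84.4), np.float64(-173.5), np.float64(94.1), np.float64(6.4)]
flange [0.514  0.2854] 
tray [ 0.4808 -0.3218] [np.float64(-100.5), np.float64(168.3), np.float64(79.8), np.float64(-11.6)]
small [ 0.4783 -0.2746] 
med [ 0.4768 -0.3599] 
rack [ 0.644  -0.0115] [np.float64(-64.9), np.float64(-155.9), np.float64(116.5), np.float64(25.0)]
glue [ 0.7357 -0.245 ] 
wax [ 0.4115 -0.0673] 
stone [0.4022 0.0598] 
plane [0.7369 0.2517]
```

View pics/m.png

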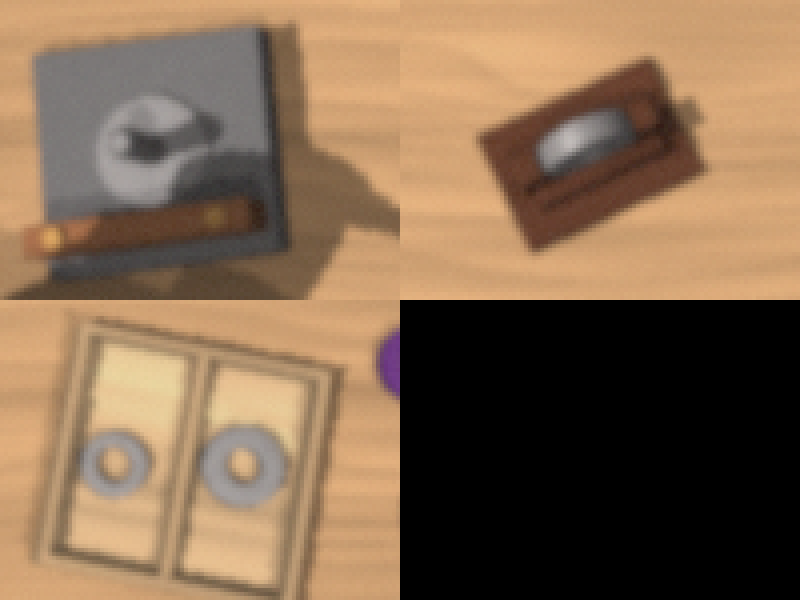

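```bash
cat >> h.py <<'E'
import json,os
def pose():
    if os.path.exists('cmd.json'):
        d=json.load(open('cmd.json')); return np.array(d['p']),Ro.from_matrix(d['R'])
    return np.array([.303,.603,.192]),tool(63.4)
def tool(yaw,tilt=0):
    # tool y at world angle yaw, z down; then turned about tool x by tilt deg
    a=np.radians(yaw); y=np.array([np.cos(a),np.sin(a),0]); z=np.array([0,0,-1.]); x=np.cross(y,z)
    return Ro.from_matrix(np.c_[x,y,z])*Ro.from_euler('x',tilt,degrees=True)
def go(p,R):
    """print calls (rounded rows) leading from the commanded pose to p,R; stores it"""
    for k in range(6):
        p0,R0=pose(); d=R0.inv().apply(np.array(p)-p0)/.5; r=np.degrees((R0.inv()*R).as_rotvec())/30
        if np.abs(d).max()<4e-4 and np.abs(r).max()<4e-3: break
        f=max(1,np.abs(d).max(),np.abs(r).max()); d=np.round(d/f,3); r=np.round(r/f,3)
        n=int(np.ceil(max(np.linalg.norm(d)*10,np.linalg.norm(r)*30/8.59)))
        print('rows',n,'xyz',d,'axyz',r)
        json.dump(dict(p=list(p0+R0.apply(d*.5)),R=(R0*Ro.from_rotvec(np.radians(r*30))).as_matrix().tolist()),open('cmd.json','w'))
E
python3 -c "
from h import *
go([.644,-.0115,.20],tool(25))"
```

```text
rows 11 xyz [-0.906 -0.62  -0.013] axyz [0. 0. 1.]
rows 4 xyz [-0.307 -0.023 -0.003] axyz [0.   0.   0.28]
```

>>> {"method": "step_arm", "body": {
  "series": [
    {"x":-0.906,"y":-0.62,"z":-0.013,"az":1,"grip":-1},
    {"x":-0.906,"y":-0.62,"z":-0.013,"az":1},
    {"x":-0.906,"y":-0.62,"z":-0.013,"az":1},
    {"x":-0.906,"y":-0.62,"z":-0.013,"az":1},
    {"x":-0.906,"y":-0.62,"z":-0.013,"az":1},
    {"x":-0.906,"y":-0.62,"z":-0.013,"az":1},
    {"x":-0.906,"y":-0.62,"z":-0.013,"az":1},
    {"x":-0.906,"y":-0.62,"z":-0.013,"az":1},
    {"x":-0.906,"y":-0.62,"z":-0.013,"az":1},
    {"x":-0.906,"y":-0.62,"z":-0.013,"az":1},
    {"x":-0.906,"y":-0.62,"z":-0.013,"az":1},
    {"x":-0.906,"y":-0.62,"z":-0.013,"az":1}
  ]
}}

```text
validation failed for argument at $.se...
```

>>> {"method": "step_arm", "body": {
  "series": [
    {"x":-0.307,"y":-0.023,"z":-0.003,"az":0.28},
    {"x":-0.307,"y":-0.023,"z":-0.003,"az":0.28},
    {"x":-0.307,"y":-0.023,"z":-0.003,"az":0.28},
    {"x":-0.307,"y":-0.023,"z":-0.003,"az":0.28},
    {"x":-0.307,"y":-0.023,"z":-0.003,"az":0.28},
    {"x":-0.307,"y":-0.023,"z":-0.003,"az":0.28},
    {"x":-0.307,"y":-0.023,"z":-0.003,"az":0.28}
  ]
}}

```text
validation failed for argument at $.se...
```

```bash
cat >> h.py <<'E'
def look(name):
    from workcell import bot,imaging
    c=imaging.read_camera('wrist'); pickle.dump(c,open(name+'.pkl','wb')); s=bot.read_state()
    p,R=pose(); y=s['tcp_rot']; M=Ro.from_rotvec(y).as_matrix()
    print('cmd',p.round(4),'meas',s['tool_pos'].round(4),'yaw',np.degrees(np.arctan2(M[1,1],M[0,1])).round(2),'tilt',M[2].round(3),'t',s['time'],'f',s['wrist_force'].round(1),'w',s['width'])
    print(c['fx'],c['cx'],c['cy'],'cam at',(-c['R'].T@c['t']).round(3),'axis',c['R'][2].round(2))
    cv2.imwrite(f'pics/{name}.png',cv2.resize(c['img'][:,:,::-1],(800,600),interpolation=cv2.INTER_CUBIC)); return c
E
python3 -c "
from h import *
look('w1')"
```

```text
cmd [ 0.6441 -0.0115  0.2   ] meas [0.3023 0.6028 0.1911] yaw 63.37 tilt [ 0.    -0.002 -1.   ] t 0.15 f [-0.   0.8  0.4] w 0.9963759222966969
297.3186396354542 253.43694715382694 189.97519201336692 cam at [0.237 0.636 0.372] axis [ 0.26 -0.13 -0.96]
```

View pics/w1.png

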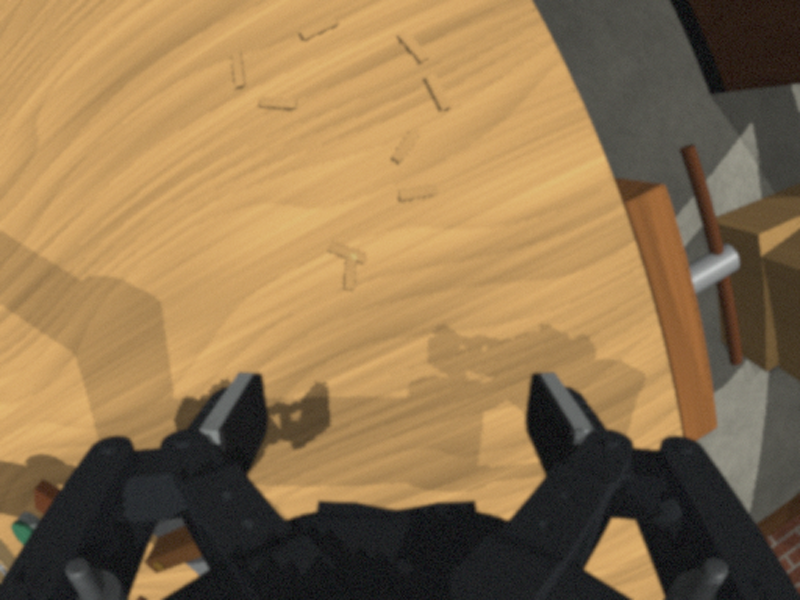

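The moves were refused, so the arm is still at its start pose and the picture shows empty bench. I'll retry with every field in each row.

>>> {"method": "step_arm", "body": {
  "series": [
    {"x":-0.906,"y":-0.62,"z":-0.013,"ax":0,"ay":0,"az":1,"grip":-1},
    {"x":-0.906,"y":-0.62,"z":-0.013,"ax":0,"ay":0,"az":1,"grip":-1},
    {"x":-0.906,"y":-0.62,"z":-0.013,"ax":0,"ay":0,"az":1,"grip":-1},
    {"x":-0.906,"y":-0.62,"z":-0.013,"ax":0,"ay":0,"az":1,"grip":-1},
    {"x":-0.906,"y":-0.62,"z":-0.013,"ax":0,"ay":0,"az":1,"grip":-1},
    {"x":-0.906,"y":-0.62,"z":-0.013,"ax":0,"ay":0,"az":1,"grip":-1},
    {"x":-0.906,"y":-0.62,"z":-0.013,"ax":0,"ay":0,"az":1,"grip":-1},
    {"x":-0.906,"y":-0.62,"z":-0.013,"ax":0,"ay":0,"az":1,"grip":-1},
    {"x":-0.906,"y":-0.62,"z":-0.013,"ax":0,"ay":0,"az":1,"grip":-1},
    {"x":-0.906,"y":-0.62,"z":-0.013,"ax":0,"ay":0,"az":1,"grip":-1},
    {"x":-0.906,"y":-0.62,"z":-0.013,"ax":0,"ay":0,"az":1,"grip":-1},
    {"x":-0.906,"y":-0.62,"z":-0.013,"ax":0,"ay":0,"az":1,"grip":-1}
  ]
}}

```text
time: 1.35
tool_pos: [0.5709, 0.1178, 0.1985]
tcp_rot: [1.497, 2.759, -0.002]
wrist_force: [-0.3, 0.6, 0.1]
width: 0.999
grip_force: 0.0
```

>>> {"method": "step_arm", "body": {
  "series": [
    {"x":-0.307,"y":-0.023,"z":-0.003,"ax":0,"ay":0,"az":0.28,"grip":-1},
    {"x":-0.307,"y":-0.023,"z":-0.003,"ax":0,"ay":0,"az":0.28,"grip":-1},
    {"x":-0.307,"y":-0.023,"z":-0.003,"ax":0,"ay":0,"az":0.28,"grip":-1},
    {"x":-0.307,"y":-0.023,"z":-0.003,"ax":0,"ay":0,"az":0.28,"grip":-1},
    {"x":-0.307,"y":-0.023,"z":-0.003,"ax":0,"ay":0,"az":0.28,"grip":-1},
    {"x":-0.307,"y":-0.023,"z":-0.003,"ax":0,"ay":0,"az":0.28,"grip":-1},
    {"x":-0.307,"y":-0.023,"z":-0.003,"ax":0,"ay":0,"az":0.28,"grip":-1}
  ]
}}

```text
time: 2.05
tool_pos: [0.6425, -0.0095, 0.2]
tcp_rot: [-1.686, -2.65, -0.0]
wrist_force: [-0.6, 0.3, 0.1]
width: 1.0
grip_force: 0.0
```

```bash
python3 -c "
from h import *
look('w2')"
```

```text
cmd [ 0.6441 -0.0115  0.2   ] meas [ 0.6427 -0.0095  0.2002] yaw 25.08 tilt [ 0. -0. -1.] t 2.1 f [0.9 0.2 0.2] w 1.0004169540550012
297.3186396354542 253.43694715382694 189.97519201336692 cam at [0.611 0.057 0.381] axis [ 0.12 -0.26 -0.96]
```

View pics/w2.png

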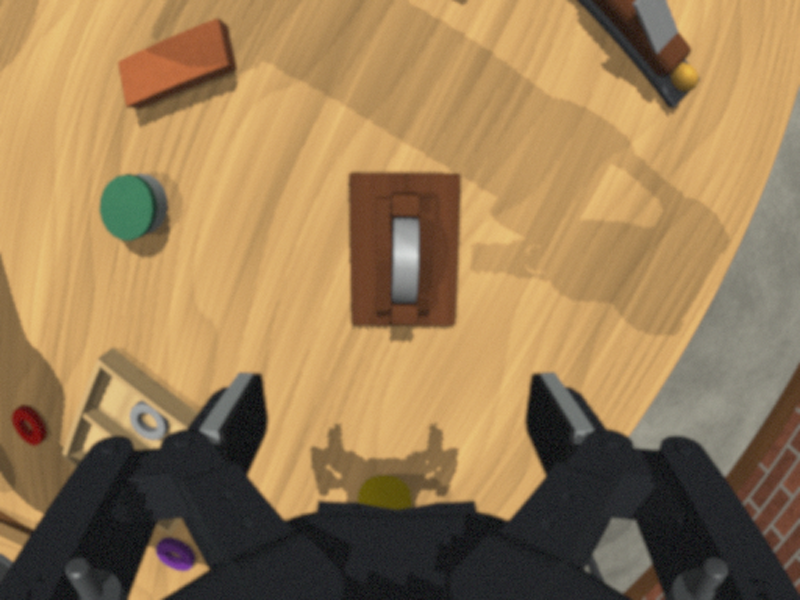

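The wrist view shows the collar in the rack, its rim centred at about (405,260), with rack base corners at (349,173), (460,174), (457,325) and (352,326).

Run:
```python
from h import *
c=pickle.load(open('w2.pkl','rb')); s=1.5625
q=np.array([at(c,u/s,v/s,.008,1)[:2] for u,v in[(349,173),(460,174),(457,325),(352,326)]]);print(q.mean(0).round(4),[np.degrees(np.arctan2(*(q[(i+1)%4]-q[i])[::-1])).round(1) for i in range(4)])
for v in(255,260,265): print(at(c,405/s,v/s,.072,1).round(4))
for p in ([(130,207,.032)]): print('wax',at(c,p[0]/s,p[1]/s,p[2],1))
```

```text
[ 0.6483 -0.0063] [np.float64(24.7), np.float64(-64.4), np.float64(-154.4), np.float64(114.9)]
[0.6431 0.0026 0.072 ]
[ 6.446e-01 -6.000e-04  7.200e-02]
[ 0.6461 -0.0037  0.072 ]
wax [ 0.41948785 -0.06088569  0.032     ]
```

```bash
python3 -c "
from h import *
go([.648,-.0065,.12],tool(24.7))"
```

```text
rows 2 xyz [0.006 0.011 0.16 ] axyz [0.   0.   0.01]
```

>>> {"method": "step_arm", "body": {
  "series": [
    {"x":0.006,"y":0.011,"z":0.16,"ax":0,"ay":0,"az":0.01,"grip":-1},
    {"x":0.006,"y":0.011,"z":0.16,"ax":0,"ay":0,"az":0.01,"grip":-1},
    {"x":0.006,"y":0.011,"z":0.16,"ax":0,"ay":0,"az":0.01,"grip":-1},
    {"x":0.006,"y":0.011,"z":0.16,"ax":0,"ay":0,"az":0.01,"grip":-1}
  ]
}}

```text
time: 2.5
tool_pos: [0.6465, -0.0053, 0.1202]
tcp_rot: [-1.693, -2.645, 0.001]
wrist_force: [0.2, -0.9, 0.3]
width: 1.001
grip_force: 0.0
```

```bash
cat >> h.py <<'E'
def steel(c,u0,u1,v0,v1,smax=60,vmin=110):
    "bbox/centre (native px) of the largest grey bright blob in a window"
    h=cv2.cvtColor(c['img'],cv2.COLOR_RGB2HSV); m=((h[...,1]<smax)&(h[...,2]>vmin)).astype(np.uint8)
    w=np.zeros_like(m); w[v0:v1,u0:u1]=m[v0:v1,u0:u1]
    n,l,st,ce=cv2.connectedComponentsWithStats(w)
    for i in sorted(range(1,n),key=lambda i:-st[i,4])[:4]: print('blob',st[i],ce[i].round(1))
E
python3 -c "
from h import *
c=look('w3'); steel(c,170,340,60,300)"
```

```text
cmd [ 0.6479 -0.0065  0.12  ] meas [ 0.648  -0.0056  0.1219] yaw 24.73 tilt [-0.001  0.002 -1.   ] t 2.55 f [ 0.3 -0.3  0.8] w 1.0013264704053209
297.3186396354542 253.43694715382694 189.97519201336692 cam at [0.616 0.061 0.301] axis [ 0.12 -0.26 -0.96]
blob [ 244  154   23   63 1302] [254.5 184.2]
```

```bash
python3 -c "
from h import *
c=pickle.load(open('w3.pkl','rb'))
for v in(154,184.2,185,217): print(at(c,255,v,.072,1),at(c,255,v,.06,1))
go([.6485,-.0055,.044],tool(24.7))"
```

```text
[0.63283553 0.02606032 0.072     ] [0.63374032 0.02422138 0.06      ]
[0.64308276 0.00388357 0.072     ] [0.6445249  0.00088172 0.06      ]
[0.64336124 0.00328117 0.072     ] [6.44817984e-01 2.47728483e-04 6.00000000e-02]
[ 0.65490639 -0.02168073  0.072     ] [ 0.65696854 -0.02602314  0.06      ]
rows 2 xyz [0.001 0.002 0.152] axyz [ 0.  0. -0.]
```

>>> {"method": "step_arm", "body": {
  "series": [
    {"x":0.001,"y":0.002,"z":0.152,"ax":0,"ay":0,"az":0,"grip":-1},
    {"x":0.001,"y":0.002,"z":0.152,"ax":0,"ay":0,"az":0,"grip":-1},
    {"x":0.001,"y":0.002,"z":0.152,"ax":0,"ay":0,"az":0,"grip":-1},
    {"x":0.001,"y":0.002,"z":0.152,"ax":0,"ay":0,"az":0,"grip":1},
    {"x":0.001,"y":0.002,"z":0.152,"ax":0,"ay":0,"az":0,"grip":1},
    {"x":0.001,"y":0.002,"z":0.152,"ax":0,"ay":0,"az":0,"grip":1},
    {"x":0.001,"y":0.002,"z":0.152,"ax":0,"ay":0,"az":0,"grip":1},
    {"x":0.001,"y":0.002,"z":0.152,"ax":0,"ay":0,"az":0,"grip":1},
    {"x":0.001,"y":0.002,"z":0.152,"ax":0,"ay":0,"az":0,"grip":1},
    {"x":0.001,"y":0.002,"z":0.152,"ax":0,"ay":0,"az":0,"grip":1}
  ],
  "force": 60
}}

```text
time: 3.55
tool_pos: [0.6478, -0.0054, 0.0442]
tcp_rot: [-1.696, -2.645, -0.0]
wrist_force: [-0.3, -0.2, -0.3]
width: 0.0
grip_force: 0.0
```

```bash
python3 -c "
from h import *
c=look('w4'); steel(c,100,400,60,380)"
```

```text
cmd [ 0.6486 -0.0056  0.044 ] meas [ 0.6477 -0.0054  0.0441] yaw 24.67 tilt [ 0. -0. -1.] t 3.6 f [-0.3 -0.6 -0.4] w 0.004025174125783841
297.3186396354542 253.43694715382694 189.97519201336692 cam at [0.617 0.061 0.225] axis [ 0.12 -0.26 -0.96]
blob [ 238  172   32   98 2527] [253.4 214.8]
blob [102 338   7   5  24] [105.  339.5]
blob [106 344   1   1   1] [106. 344.]
```

View pics/w4.png

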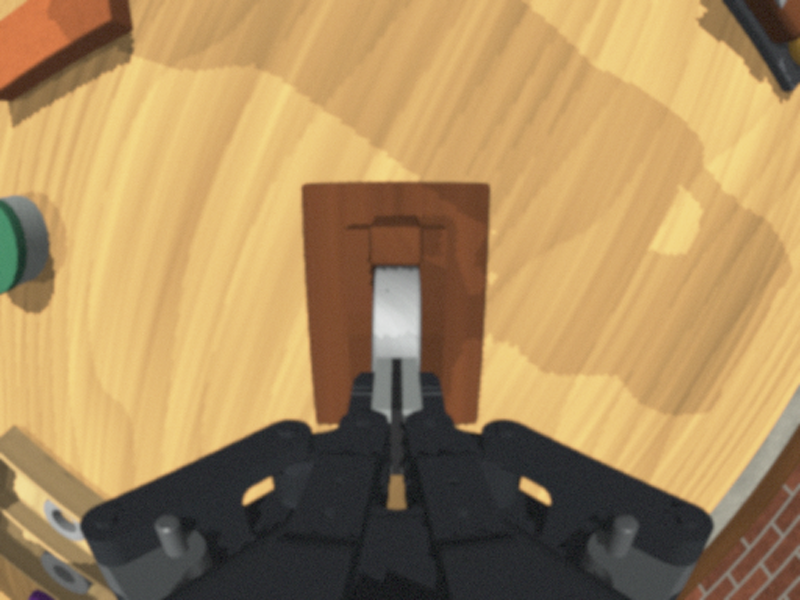

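Run:
```python
from h import *
s=1.5625
for n,L in(('w2',[(349,173),(460,174),(457,325),(352,326)]),('w4',[(303,185),(489,184),(477,422),(319,422)])):
    c=pickle.load(open(n+'.pkl','rb'))
    for z in(.008,-.02,-.03):
        q=np.array([at(c,u/s,v/s,z,1)[:2] for u,v in L]); print(n,z,q.mean(0).round(4),np.linalg.norm(q-np.roll(q,-1,0),axis=1).round(4))
c=pickle.load(open('w4.pkl','rb'))
def proj(c,p):
    X=c['R']@np.array(p)+c['t']; th=np.arctan2(np.hypot(X[0],X[1]),X[2]); d=X[:2]/np.hypot(*X[:2])*th
    return (c['cx']+c['fx']*d[0])*s,(c['cy']+c['fy']*d[1])*s
print('tcp',proj(c,[.6477,-.0054,.044]), 'grasp',proj(c,[.6477,-.0054,.063]),'rimtop',proj(c,[.6477,-.0054,.072]))
cv2.imwrite('pics/w4c.png',cv2.resize(c['img'][140:320,180:330,::-1],(750,600)[:2] if 0 else (500,600),interpolation=3))
t=pickle.load(open('top0.pkl','rb'))
from workcell import imaging
t=imaging.read_camera('scene'); pickle.dump(t,open('s1.pkl','wb'))
m=np.zeros((600,800,3),np.uint8); m[:, :400]=cv2.resize(c['img'][150:300,203:303,::-1],(400,600),interpolation=3); m[:,400:]=cv2.resize(t['img'][140:290,253:353,::-1],(400,600),interpolation=3)
cv2.imwrite('pics/m2.png',m)
```

```text
w2 0.008 [ 0.6483 -0.0063] [0.0885 0.1275 0.0901 0.1289]
w2 -0.02 [ 0.6511 -0.011 ] [0.0951 0.1371 0.0969 0.1386]
w2 -0.03 [ 0.6521 -0.0127] [0.0975 0.1405 0.0993 0.142 ]
w4 0.008 [ 0.6478 -0.0053] [0.0872 0.1271 0.0869 0.1266]
w4 -0.02 [ 0.6519 -0.0139] [0.0985 0.1436 0.0982 0.1429]
w4 -0.03 [ 0.6533 -0.017 ] [0.1025 0.1494 0.1022 0.1488]
tcp (np.float64(396.96603339661436), np.float64(340.76357472327385)) grasp (np.float64(397.0703702690228), np.float64(359.43799396964664)) rimtop (np.float64(397.1269222909699), np.float64(369.6188404417791))
```

View pics/m2.png

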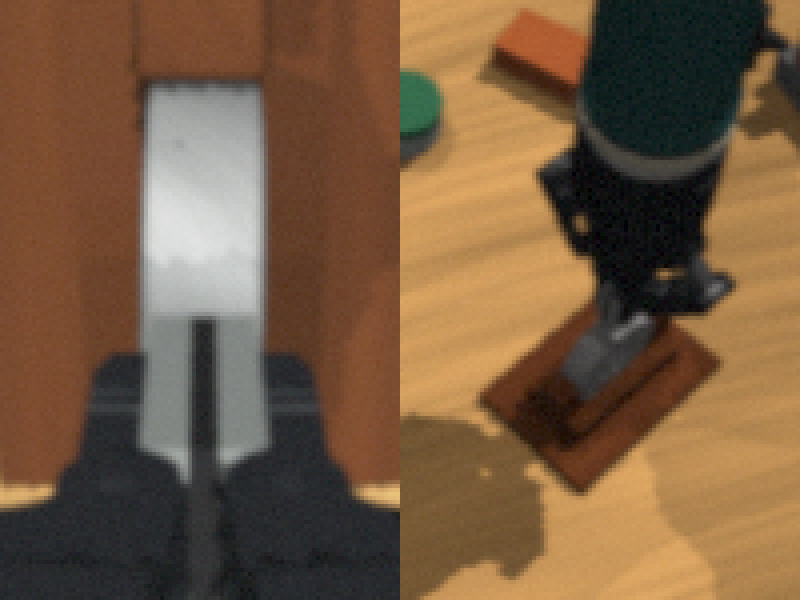

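Run:
```python
from h import *
t=pickle.load(open('s1.pkl','rb'))
for z in(.008,.024,.044,.063,.072,.09):
    X=t['R']@np.array([.6477,-.0054,z])+t['t']; u,v=t['fx']*X[0]/X[2]+t['cx'],t['fy']*X[1]/X[2]+t['cy']; print(z,((u-253)*4+400).round(),((v-140)*4).round())
c=pickle.load(open('w4.pkl','rb'))
cv2.imwrite('pics/big.png',cv2.resize(t['img'][175:250,270:345,::-1],(600,600),interpolation=3))
```

```text
0.008 601.0 374.0
0.024 604.0 361.0
0.044 607.0 345.0
0.063 610.0 329.0
0.072 611.0 322.0
0.09 615.0 306.0
```

View pics/big.png

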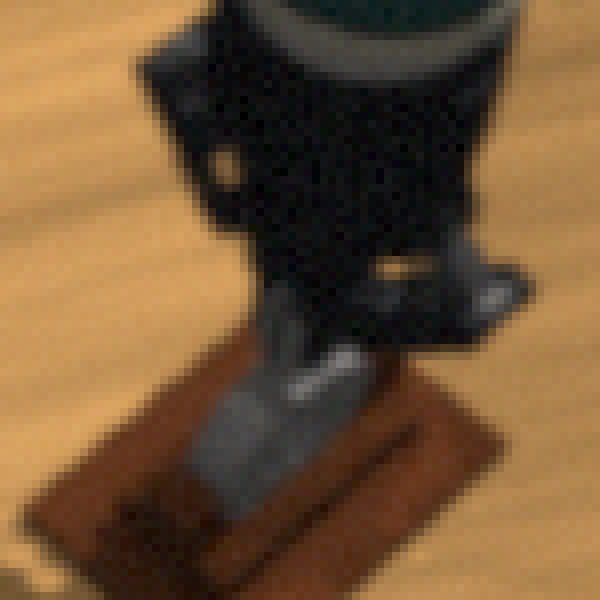

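The w4 views show the fingers shut above the collar. From the known opening, the wrist image puts the real tips about 38 mm behind the reported TCP. I'll open and descend in stages, watching the force.

>>> {"method": "step_arm", "body": {
  "series": [
    {"x":0,"y":0,"z":0,"ax":0,"ay":0,"az":0,"grip":-1},
    {"x":0,"y":0,"z":0,"ax":0,"ay":0,"az":0,"grip":-1},
    {"x":0,"y":0,"z":0,"ax":0,"ay":0,"az":0,"grip":-1},
    {"x":0,"y":0,"z":0,"ax":0,"ay":0,"az":0,"grip":-1},
    {"x":0,"y":0,"z":0,"ax":0,"ay":0,"az":0,"grip":-1},
    {"x":0,"y":0,"z":0,"ax":0,"ay":0,"az":0,"grip":-1},
    {"x":0,"y":0,"z":0.02,"ax":0,"ay":0,"az":0,"grip":-1},
    {"x":0,"y":0,"z":0.036,"ax":0,"ay":0,"az":0,"grip":-1},
    {"x":0,"y":0,"z":0.036,"ax":0,"ay":0,"az":0,"grip":-1}
  ]
}}

```text
time: 4.55
tool_pos: [0.6458, -0.0053, 0.0238]
tcp_rot: [-1.694, -2.642, 0.003]
wrist_force: [-0.0, -0.2, 0.0]
width: 0.995
grip_force: 0.0
```

>>> {"method": "step_arm", "body": {
  "series": [
    {"x":0,"y":0,"z":0.01,"ax":0,"ay":0,"az":0,"grip":-1},
    {"x":0,"y":0,"z":0.02,"ax":0,"ay":0,"az":0,"grip":-1},
    {"x":0,"y":0,"z":0.028,"ax":0,"ay":0,"az":0,"grip":-1},
    {"x":0,"y":0,"z":0.028,"ax":0,"ay":0,"az":0,"grip":-1}
  ]
}}

```text
time: 4.95
tool_pos: [0.6471, -0.0054, 0.0112]
tcp_rot: [-1.695, -2.644, 0.001]
wrist_force: [0.2, 0.1, -0.0]
width: 1.001
grip_force: 0.0
```

>>> {"method": "step_arm", "body": {
  "series": [
    {"x":0,"y":0,"z":0,"ax":0,"ay":0,"az":0,"grip":1},
    {"x":0,"y":0,"z":0,"ax":0,"ay":0,"az":0,"grip":1},
    {"x":0,"y":0,"z":0,"ax":0,"ay":0,"az":0,"grip":1},
    {"x":0,"y":0,"z":0,"ax":0,"ay":0,"az":0,"grip":1},
    {"x":0,"y":0,"z":0,"ax":0,"ay":0,"az":0,"grip":1},
    {"x":0,"y":0,"z":0,"ax":0,"ay":0,"az":0,"grip":1}
  ],
  "force": 60
}}

```text
time: 5.55
tool_pos: [0.6481, -0.0055, 0.0126]
tcp_rot: [1.695, 2.644, 0.0]
wrist_force: [-1.0, -1.3, 1.4]
width: 0.191
grip_force: 60.0
```

Run:
```python
from h import *
p,R=pose(); json.dump(dict(p=[p[0],p[1],.012],R=R.as_matrix().tolist()),open('cmd.json','w'))
print('lift');go([p[0],p[1],.112],R)
T=tool(24.7,-45); zt=T.as_matrix()[:,2]; print(zt)
C=np.array([.766,.05,.030]); 
print('over');go(C+.028*zt+[0,0,.05],T); print('down');go(C+.028*zt+[0,0,.006],T)
```

```text
lift
rows 2 xyz [ 0.   0.  -0.2] axyz [ 0.  0. -0.]
[ 0.64241229  0.29547664 -0.70710678]
over
rows 4 xyz [0.002 0.2   0.069] axyz [-1.  0. -0.]
rows 2 xyz [0.001 0.069 0.08 ] axyz [-0.5  0.  -0. ]
down
rows 1 xyz [-0.    -0.062  0.062] axyz [-0.  0. -0.]
```

>>> {"method": "step_arm", "body": {
  "series": [
    {"x":0,"y":0,"z":-0.06,"ax":0,"ay":0,"az":0,"grip":1},
    {"x":0,"y":0,"z":-0.13,"ax":0,"ay":0,"az":0,"grip":1},
    {"x":0,"y":0,"z":-0.2,"ax":0,"ay":0,"az":0,"grip":1},
    {"x":0,"y":0,"z":-0.2,"ax":0,"ay":0,"az":0,"grip":1}
  ]
}}

```text
time: 5.95
tool_pos: [0.6519, -0.0055, 0.1178]
tcp_rot: [1.691, 2.638, 0.008]
wrist_force: [1.2, -0.3, -3.3]
width: 0.199
grip_force: 61.2
```

>>> {"method": "step_arm", "body": {
  "series": [
    {"x":0,"y":0.04,"z":0,"ax":-0.2,"ay":0,"az":0,"grip":1},
    {"x":0,"y":0.08,"z":0,"ax":-0.4,"ay":0,"az":0,"grip":1},
    {"x":0.001,"y":0.12,"z":0.02,"ax":-0.6,"ay":0,"az":0,"grip":1},
    {"x":0.001,"y":0.16,"z":0.05,"ax":-0.8,"ay":0,"az":0,"grip":1},
    {"x":0.002,"y":0.2,"z":0.069,"ax":-1,"ay":0,"az":0,"grip":1},
    {"x":0.002,"y":0.2,"z":0.069,"ax":-1,"ay":0,"az":0,"grip":1},
    {"x":0.002,"y":0.2,"z":0.069,"ax":-1,"ay":0,"az":0,"grip":1}
  ]
}}

```text
time: 6.65
tool_pos: [0.7352, 0.0372, 0.0741]
tcp_rot: [1.511, 2.355, 0.625]
wrist_force: [-0.1, 0.6, -3.6]
width: 0.193
grip_force: 61.3
```

>>> {"method": "step_arm", "body": {
  "series": [
    {"x":0.001,"y":0.035,"z":0.04,"ax":-0.25,"ay":0,"az":0,"grip":1},
    {"x":0.001,"y":0.069,"z":0.08,"ax":-0.5,"ay":0,"az":0,"grip":1},
    {"x":0.001,"y":0.069,"z":0.08,"ax":-0.5,"ay":0,"az":0,"grip":1},
    {"x":0.001,"y":0.069,"z":0.08,"ax":-0.5,"ay":0,"az":0,"grip":1}
  ]
}}

```text
time: 7.05
tool_pos: [0.7853, 0.059, 0.0619]
tcp_rot: [1.385, 2.165, 0.899]
wrist_force: [1.4, 0.3, -4.3]
width: 0.193
grip_force: 61.4
```

>>> {"method": "step_arm", "body": {
  "series": [
    {"x":0,"y":-0.02,"z":0.02,"ax":0,"ay":0,"az":0,"grip":1},
    {"x":0,"y":-0.04,"z":0.04,"ax":0,"ay":0,"az":0,"grip":1},
    {"x":0,"y":-0.062,"z":0.062,"ax":0,"ay":0,"az":0,"grip":1},
    {"x":0,"y":-0.062,"z":0.062,"ax":0,"ay":0,"az":0,"grip":1}
  ]
}}

```text
time: 7.45
tool_pos: [0.7829, 0.0589, 0.0146]
tcp_rot: [1.39, 2.17, 0.896]
wrist_force: [-1.3, 0.3, -3.6]
width: 0.195
grip_force: 61.4
```

>>> {"method": "step_arm", "body": {
  "series": [
    {"x":0,"y":-0.004,"z":0.004,"ax":0,"ay":0,"az":0,"grip":1},
    {"x":0,"y":-0.008,"z":0.008,"ax":0,"ay":0,"az":0,"grip":1},
    {"x":0,"y":-0.008,"z":0.008,"ax":0,"ay":0,"az":0,"grip":1}
  ]
}}

```text
time: 7.75
tool_pos: [0.7841, 0.0585, 0.0117]
tcp_rot: [1.388, 2.166, 0.898]
wrist_force: [-0.2, -0.8, -3.6]
width: 0.192
grip_force: 61.4
```

>>> {"method": "step_arm", "body": {
  "series": [
    {"x":0,"y":-0.003,"z":0.003,"ax":0,"ay":0,"az":0,"grip":1},
    {"x":0,"y":-0.005,"z":0.005,"ax":0,"ay":0,"az":0,"grip":1},
    {"x":0,"y":-0.005,"z":0.005,"ax":0,"ay":0,"az":0,"grip":1}
  ]
}}

```text
time: 8.05
tool_pos: [0.7846, 0.0586, 0.0092]
tcp_rot: [1.387, 2.164, 0.9]
wrist_force: [-2.5, -0.5, 3.4]
width: 0.191
grip_force: 62.3
```

>>> {"method": "step_arm", "body": {
  "series": [
    {"x":0,"y":0,"z":0,"ax":0,"ay":0,"az":0,"grip":0.3},
    {"x":0,"y":0,"z":0,"ax":0,"ay":0,"az":0,"grip":0},
    {"x":0,"y":0,"z":0,"ax":0,"ay":0,"az":0,"grip":0},
    {"x":0,"y":0,"z":-0.01,"ax":0,"ay":0,"az":0,"grip":-0.1},
    {"x":0,"y":0,"z":-0.03,"ax":0,"ay":0,"az":0,"grip":-0.2},
    {"x":0,"y":0,"z":-0.05,"ax":0,"ay":0,"az":0,"grip":-0.3},
    {"x":0,"y":0,"z":-0.08,"ax":0,"ay":0,"az":0,"grip":-0.4},
    {"x":0,"y":0,"z":-0.14,"ax":0,"ay":0,"az":0,"grip":-1},
    {"x":0,"y":0,"z":-0.22,"ax":0,"ay":0,"az":0,"grip":-1},
    {"x":0,"y":0,"z":-0.3,"ax":0,"ay":0,"az":0,"grip":-1},
    {"x":0,"y":0,"z":-0.3,"ax":0,"ay":0,"az":0,"grip":-1}
  ]
}}

```text
time: 9.15
tool_pos: [0.6874, 0.0123, 0.1193]
tcp_rot: [1.384, 2.16, 0.898]
wrist_force: [-0.4, -0.7, 0.2]
width: 1.001
grip_force: 0.0
```

Run:
```python
from h import *
# update commanded pose: 2 small downs, then retract 150 mm
p,R=pose(); p=p+R.apply([0,-.0065,.0065])+R.apply([0,0,-.15]); json.dump(dict(p=list(p),R=R.as_matrix().tolist()),open('cmd.json','w'))
c=look('w5'); steel(c,60,450,10,300)
```

```text
cmd [0.6877 0.0141 0.1131] meas [0.6877 0.0128 0.1176] yaw 24.83 tilt [-0.004  0.71  -0.704] t 9.2 f [-0.1  0.4  0.9] w 0.9988548229631008
297.3186396354542 253.43694715382694 189.97519201336692 cam at [0.539 0.026 0.245] axis [ 0.74  0.02 -0.67]
blob [ 204  142   52   60 2090] [230.7 170.3]
blob [ 380  121   70  167 1066] [423.1 215.2]
blob [346 231  34  47 483] [363.4 255.5]
blob [128 238  34  46 482] [143.4 259.8]
```

Run:
```python
from h import *
c=pickle.load(open('w5.pkl','rb'))
a=at(c,230.7,170.3,.018,1); print(a, at(c,230,172,.009,1))
go([a[0],a[1],.07],tool(95.7))
```

```text
[0.74690647 0.0441465  0.018     ] [0.75491246 0.04289039 0.009     ]
rows 5 xyz [0.002 0.015 0.069] axyz [ 0.581  0.414 -1.   ]
rows 5 xyz [-0.024  0.029  0.06 ] axyz [ 0.58   0.414 -1.   ]
rows 2 xyz [-0.012  0.006  0.01 ] axyz [ 0.138  0.099 -0.237]
rows 0 xyz [0. 0. 0.] axyz [ 0. -0. -0.]
rows 0 xyz [0. 0. 0.] axyz [ 0. -0. -0.]
rows 0 xyz [0. 0. 0.] axyz [ 0. -0. -0.]
```

>>> {"method": "step_arm", "body": {
  "series": [
    {"x":0.002,"y":0.015,"z":0.069,"ax":0.581,"ay":0.414,"az":-1,"grip":-1},
    {"x":0.002,"y":0.015,"z":0.069,"ax":0.581,"ay":0.414,"az":-1,"grip":-1},
    {"x":0.002,"y":0.015,"z":0.069,"ax":0.581,"ay":0.414,"az":-1,"grip":-1},
    {"x":0.002,"y":0.015,"z":0.069,"ax":0.581,"ay":0.414,"az":-1,"grip":-1},
    {"x":0.002,"y":0.015,"z":0.069,"ax":0.581,"ay":0.414,"az":-1,"grip":-1},
    {"x":0.002,"y":0.015,"z":0.069,"ax":0.581,"ay":0.414,"az":-1,"grip":-1}
  ]
}}

```text
time: 9.8
tool_pos: [0.7152, 0.0284, 0.0944]
tcp_rot: [0.784, 2.734, 0.554]
wrist_force: [-1.0, -0.4, -0.3]
width: 1.002
grip_force: 0.0
```

>>> {"method": "step_arm", "body": {
  "series": [
    {"x":-0.024,"y":0.029,"z":0.06,"ax":0.58,"ay":0.414,"az":-1,"grip":-1},
    {"x":-0.024,"y":0.029,"z":0.06,"ax":0.58,"ay":0.414,"az":-1,"grip":-1},
    {"x":-0.024,"y":0.029,"z":0.06,"ax":0.58,"ay":0.414,"az":-1,"grip":-1},
    {"x":-0.024,"y":0.029,"z":0.06,"ax":0.58,"ay":0.414,"az":-1,"grip":-1},
    {"x":-0.024,"y":0.029,"z":0.06,"ax":0.58,"ay":0.414,"az":-1,"grip":-1},
    {"x":-0.024,"y":0.029,"z":0.06,"ax":0.58,"ay":0.414,"az":-1,"grip":-1}
  ]
}}

```text
time: 10.4
tool_pos: [0.7395, 0.0425, 0.0735]
tcp_rot: [0.039, 3.093, 0.118]
wrist_force: [-0.5, -0.3, -1.1]
width: 1.003
grip_force: 0.0
```

>>> {"method": "step_arm", "body": {
  "series": [
    {"x":-0.012,"y":0.006,"z":0.01,"ax":0.138,"ay":0.099,"az":-0.237,"grip":-1},
    {"x":-0.012,"y":0.006,"z":0.01,"ax":0.138,"ay":0.099,"az":-0.237,"grip":-1},
    {"x":-0.012,"y":0.006,"z":0.01,"ax":0.138,"ay":0.099,"az":-0.237,"grip":-1},
    {"x":-0.012,"y":0.006,"z":0.01,"ax":0.138,"ay":0.099,"az":-0.237,"grip":-1}
  ]
}}

```text
time: 10.8
tool_pos: [0.7452, 0.0434, 0.07]
tcp_rot: [0.15, -3.137, -0.002]
wrist_force: [0.2, -0.7, -0.2]
width: 1.0
grip_force: 0.0
```

```bash
cat >> h.py <<'E'
def rings(c,smax=60,vmin=90,box=(60,450,10,330)):
    "grey rings: outer ellipse and bore centre, native px"
    h=cv2.cvtColor(c['img'],cv2.COLOR_RGB2HSV); m=((h[...,1]<smax)&(h[...,2]>vmin)).astype(np.uint8)
    w=np.zeros_like(m); u0,u1,v0,v1=box; w[v0:v1,u0:u1]=m[v0:v1,u0:u1]
    cs,hi=cv2.findContours(w,cv2.RETR_CCOMP,cv2.CHAIN_APPROX_NONE)
    for i,k in enumerate(cs):
        if hi[0][i][3]>=0 and cv2.contourArea(k)>60:
            o=cs[hi[0][i][3]]; 
            (e1,e2)=(cv2.fitEllipse(o),cv2.fitEllipse(k)); print('outer',np.round(e1[0],1),np.round(e1[1],1),'bore',np.round(e2[0],1),np.round(e2[1],1))
E
python3 -c "
from h import *
c=look('w6'); rings(c); steel(c,60,450,10,300)"
```

```text
cmd [0.747  0.044  0.0702] meas [0.7454 0.0433 0.0703] yaw 95.5 tilt [ 0.     0.001 -1.   ] t 10.85 f [0.4 0.  0.3] w 0.9963923447804869
297.3186396354542 253.43694715382694 189.97519201336692 cam at [0.672 0.036 0.251] axis [ 0.28  0.03 -0.96]
outer [252.3 201.6] [72.2 73.9] bore [253.  202.5] [23.4 29.1]
blob [ 215  166   75   73 3545] [253.6 201.3]
blob [218 215   4   7   7] [219.4 218. ]
blob [250 165   6   1   6] [252.5 165. ]
blob [147 243   4   5   5] [148.8 245. ]
```

Run:
```python
from h import *
c=pickle.load(open('w6.pkl','rb'))
print(at(c,252.3,201.6,.018,1),at(c,253,202.3,.018,1),at(c,252.3,201.6,.009,1))
```

```text
[0.75140365 0.04331428 0.018     ] [0.75195814 0.04394841 0.018     ] [0.75446616 0.0435807  0.009     ]
```

Run:
```python
from h import *
go([.7537,.0443,-.040],tool(95.7))
```

```text
rows 3 xyz [-0.013 -0.001  0.22 ] axyz [ 0. -0. -0.]
rows 0 xyz [-0.  0.  0.] axyz [ 0. -0. -0.]
rows 0 xyz [-0.  0.  0.] axyz [ 0. -0. -0.]
rows 0 xyz [-0.  0.  0.] axyz [ 0. -0. -0.]
rows 0 xyz [-0.  0.  0.] axyz [ 0. -0. -0.]
rows 0 xyz [-0.  0.  0.] axyz [ 0. -0. -0.]
```

>>> {"method": "step_arm", "body": {
  "series": [
    {"x":-0.013,"y":-0.001,"z":0.07,"ax":0,"ay":0,"az":0,"grip":-1},
    {"x":-0.013,"y":-0.001,"z":0.13,"ax":0,"ay":0,"az":0,"grip":-1},
    {"x":-0.013,"y":-0.001,"z":0.17,"ax":0,"ay":0,"az":0,"grip":-1},
    {"x":-0.013,"y":-0.001,"z":0.2,"ax":0,"ay":0,"az":0,"grip":-1},
    {"x":-0.013,"y":-0.001,"z":0.22,"ax":0,"ay":0,"az":0,"grip":-1},
    {"x":-0.013,"y":-0.001,"z":0.22,"ax":0,"ay":0,"az":0,"grip":-1}
  ]
}}

```text
time: 11.45
tool_pos: [0.7517, 0.0441, -0.0411]
tcp_rot: [0.154, -3.135, -0.0]
wrist_force: [0.1, 0.3, -0.1]
width: 1.002
grip_force: 0.0
```

>>> {"method": "step_arm", "body": {
  "series": [
    {"x":0,"y":0,"z":0,"ax":0,"ay":0,"az":0,"grip":1},
    {"x":0,"y":0,"z":0,"ax":0,"ay":0,"az":0,"grip":1},
    {"x":0,"y":0,"z":0,"ax":0,"ay":0,"az":0,"grip":1},
    {"x":0,"y":0,"z":0,"ax":0,"ay":0,"az":0,"grip":1}
  ],
  "force": 30
}}

```text
time: 11.85
tool_pos: [0.7545, 0.0444, -0.0375]
tcp_rot: [-0.155, 3.135, -0.0]
wrist_force: [0.6, 0.2, 4.1]
width: 0.721
grip_force: 36.0
```

Run:
```python
from h import *
p,R=pose(); print(p)
print('lift');go([p[0],p[1],.10],R); print('go'); go([.579,.296,.10],tool(95.7))
```

```text
[ 0.75353374  0.04418907 -0.03979256]
lift
rows 3 xyz [ 0.    0.   -0.28] axyz [0. 0. 0.]
rows 0 xyz [0. 0. 0.] axyz [0. 0. 0.]
rows 0 xyz [0. 0. 0.] axyz [0. 0. 0.]
rows 0 xyz [0. 0. 0.] axyz [0. 0. 0.]
rows 0 xyz [0. 0. 0.] axyz [0. 0. 0.]
rows 0 xyz [0. 0. 0.] axyz [0. 0. 0.]
go
rows 7 xyz [0.298 0.536 0.001] axyz [ 0. -0. -0.]
rows 0 xyz [-0. -0. -0.] axyz [ 0. -0. -0.]
rows 0 xyz [-0. -0. -0.] axyz [ 0. -0. -0.]
rows 0 xyz [-0. -0. -0.] axyz [ 0. -0. -0.]
rows 0 xyz [-0. -0. -0.] axyz [ 0. -0. -0.]
rows 0 xyz [-0. -0. -0.] axyz [ 0. -0. -0.]
```

>>> {"method": "step_arm", "body": {
  "series": [
    {"x":0,"y":0,"z":0,"ax":0,"ay":0,"az":0,"grip":1},
    {"x":0,"y":0,"z":-0.03,"ax":0,"ay":0,"az":0,"grip":1},
    {"x":0,"y":0,"z":-0.1,"ax":0,"ay":0,"az":0,"grip":1},
    {"x":0,"y":0,"z":-0.19,"ax":0,"ay":0,"az":0,"grip":1},
    {"x":0,"y":0,"z":-0.28,"ax":0,"ay":0,"az":0,"grip":1},
    {"x":0,"y":0,"z":-0.28,"ax":0,"ay":0,"az":0,"grip":1}
  ],
  "force": 60
}}

```text
time: 12.45
tool_pos: [0.7585, 0.0446, 0.1103]
tcp_rot: [-0.154, 3.124, -0.0]
wrist_force: [1.6, -1.0, -1.8]
width: 0.71
grip_force: 66.9
```

>>> {"method": "step_arm", "body": {
  "series": [
    {"x":0.03,"y":0.054,"z":0,"ax":0,"ay":0,"az":0,"grip":1},
    {"x":0.075,"y":0.134,"z":0,"ax":0,"ay":0,"az":0,"grip":1},
    {"x":0.12,"y":0.214,"z":0,"ax":0,"ay":0,"az":0,"grip":1},
    {"x":0.165,"y":0.294,"z":0,"ax":0,"ay":0,"az":0,"grip":1},
    {"x":0.21,"y":0.375,"z":0.001,"ax":0,"ay":0,"az":0,"grip":1},
    {"x":0.25,"y":0.455,"z":0.001,"ax":0,"ay":0,"az":0,"grip":1},
    {"x":0.28,"y":0.51,"z":0.001,"ax":0,"ay":0,"az":0,"grip":1},
    {"x":0.298,"y":0.536,"z":0.001,"ax":0,"ay":0,"az":0,"grip":1},
    {"x":0.298,"y":0.536,"z":0.001,"ax":0,"ay":0,"az":0,"grip":1},
    {"x":0.298,"y":0.536,"z":0.001,"ax":0,"ay":0,"az":0,"grip":1}
  ]
}}

```text
time: 13.45
tool_pos: [0.5777, 0.2956, 0.0991]
tcp_rot: [0.156, -3.137, 0.002]
wrist_force: [-0.3, -1.0, -3.7]
width: 0.709
grip_force: 66.9
```

```bash
python3 -c "
from h import *
c=look('w7'); rings(c,box=(0,512,0,384),vmin=100); 
cv2.imwrite('pics/w7.png',cv2.resize(c['img'][20:320,80:480,::-1],(800,600),interpolation=3))"
```

```text
cmd [0.5787 0.2961 0.0998] meas [0.5783 0.2953 0.0993] yaw 95.64 tilt [ 0.001 -0.001 -1.   ] t 13.5 f [-0.1 -0.2 -3.4] w 0.7135802036532674
297.3186396354542 253.43694715382694 189.97519201336692 cam at [0.505 0.289 0.28 ] axis [ 0.28  0.03 -0.96]
outer [254.9 148. ] [182.8 191.6] bore [226.8 125.3] [26.8 64.1]
```

View pics/w7.png

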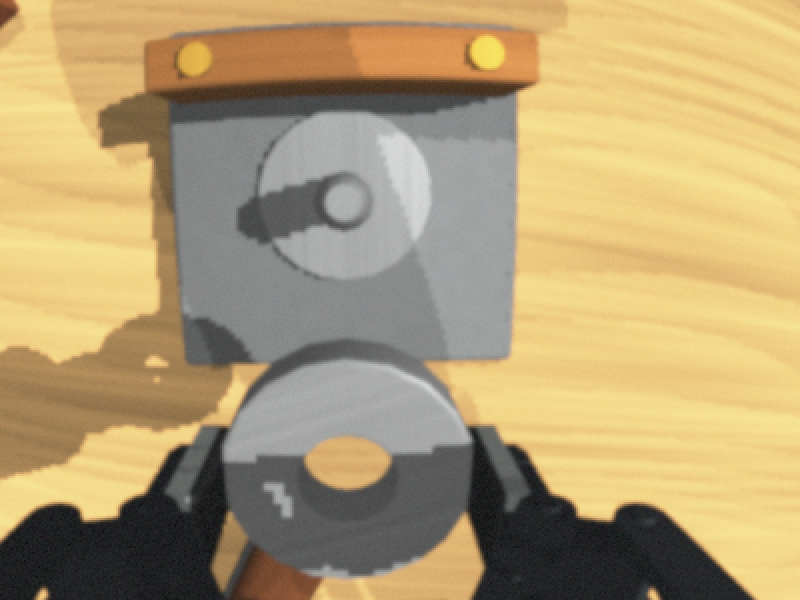

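The close view gives the tip at native (253.7,120.5), the flange at (252.3,117.3) and the collar bore at about (254,256). The collar needs to shift about 63.5 mm along tool +x.

>>> {"method": "step_arm", "body": {
  "series": [
    {"x":0.04,"y":0,"z":0,"ax":0,"ay":0,"az":0,"grip":1},
    {"x":0.09,"y":-0.001,"z":0,"ax":0,"ay":0,"az":0,"grip":1},
    {"x":0.127,"y":-0.001,"z":0,"ax":0,"ay":0,"az":0,"grip":1},
    {"x":0.127,"y":-0.001,"z":0.03,"ax":0,"ay":0,"az":0,"grip":1},
    {"x":0.127,"y":-0.001,"z":0.056,"ax":0,"ay":0,"az":0,"grip":1},
    {"x":0.127,"y":-0.001,"z":0.056,"ax":0,"ay":0,"az":0,"grip":1},
    {"x":0.127,"y":-0.001,"z":0.056,"ax":0,"ay":0,"az":0,"grip":1}
  ]
}}

```text
time: 14.2
tool_pos: [0.5153, 0.2888, 0.0708]
tcp_rot: [0.153, -3.136, 0.001]
wrist_force: [0.1, 0.6, -3.6]
width: 0.714
grip_force: 66.8
```

```bash
python3 -c "
from h import *
p,R=pose(); p=p+R.apply([.0635,-.0005,.028]); json.dump(dict(p=list(p),R=R.as_matrix().tolist()),open('cmd.json','w'))
c=look('w8')
cv2.imwrite('pics/w8.png',cv2.resize(c['img'][180:330,150:350,::-1],(800,600),interpolation=3))"
```

```text
cmd [0.5156 0.2893 0.0718] meas [0.5157 0.2893 0.0715] yaw 95.61 tilt [ 0.001 -0.    -1.   ] t 14.25 f [-0.5  0.1 -4.1] w 0.713803185695697
297.3186396354542 253.43694715382694 189.97519201336692 cam at [0.442 0.282 0.252] axis [ 0.28  0.03 -0.96]
```

View pics/w8.png

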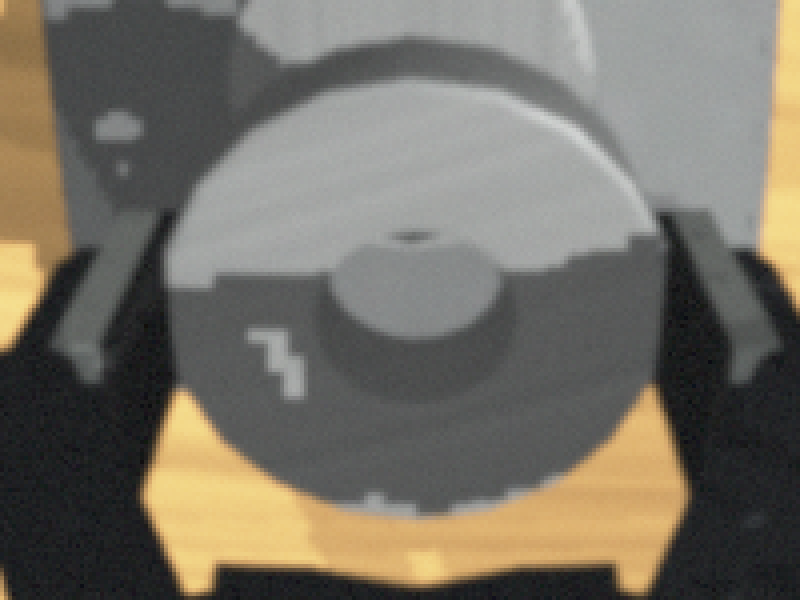

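The bore sits over the spindle, with the tip edge just visible at (413,238) and lateral alignment good. I'll shift 1.5 mm towards the fence and lower in small steps under force watch.

>>> {"method": "step_arm", "body": {
  "series": [
    {"x":0.003,"y":0,"z":0.01,"ax":0,"ay":0,"az":0,"grip":1},
    {"x":0.003,"y":0,"z":0.02,"ax":0,"ay":0,"az":0,"grip":1},
    {"x":0.003,"y":0,"z":0.03,"ax":0,"ay":0,"az":0,"grip":1},
    {"x":0.003,"y":0,"z":0.038,"ax":0,"ay":0,"az":0,"grip":1},
    {"x":0.003,"y":0,"z":0.038,"ax":0,"ay":0,"az":0,"grip":1}
  ]
}}

```text
time: 14.75
tool_pos: [0.5127, 0.2891, 0.0519]
tcp_rot: [0.155, -3.136, 0.001]
wrist_force: [-0.8, 0.1, -3.8]
width: 0.708
grip_force: 66.9
```

>>> {"method": "step_arm", "body": {
  "series": [
    {"x":0,"y":0,"z":0.006,"ax":0,"ay":0,"az":0,"grip":1},
    {"x":0,"y":0,"z":0.012,"ax":0,"ay":0,"az":0,"grip":1},
    {"x":0,"y":0,"z":0.012,"ax":0,"ay":0,"az":0,"grip":1}
  ]
}}

```text
time: 15.05
tool_pos: [0.5131, 0.2893, 0.0465]
tcp_rot: [0.155, -3.137, 0.0]
wrist_force: [0.1, -1.0, -4.0]
width: 0.711
grip_force: 66.9
```

>>> {"method": "step_arm", "body": {
  "series": [
    {"x":0,"y":0,"z":0.006,"ax":0,"ay":0,"az":0,"grip":1},
    {"x":0,"y":0,"z":0.012,"ax":0,"ay":0,"az":0,"grip":1},
    {"x":0,"y":0,"z":0.012,"ax":0,"ay":0,"az":0,"grip":1}
  ]
}}

```text
time: 15.35
tool_pos: [0.5136, 0.2892, 0.0406]
tcp_rot: [0.155, -3.138, 0.0]
wrist_force: [2.0, 0.1, -4.9]
width: 0.708
grip_force: 66.8
```

>>> {"method": "step_arm", "body": {
  "series": [
    {"x":-0.002,"y":0,"z":0.008,"ax":0,"ay":0,"az":0,"grip":1},
    {"x":-0.002,"y":0,"z":0.016,"ax":0,"ay":0,"az":0,"grip":1},
    {"x":-0.002,"y":0,"z":0.024,"ax":0,"ay":0,"az":0,"grip":1},
    {"x":-0.002,"y":0,"z":0.024,"ax":0,"ay":0,"az":0,"grip":1}
  ]
}}

```text
time: 15.75
tool_pos: [0.5136, 0.2892, 0.0279]
tcp_rot: [0.155, -3.136, 0.001]
wrist_force: [-0.0, 0.1, -4.2]
width: 0.71
grip_force: 66.9
```

>>> {"method": "step_arm", "body": {
  "series": [
    {"x":0,"y":0,"z":0.008,"ax":0,"ay":0,"az":0,"grip":1},
    {"x":0,"y":0,"z":0.016,"ax":0,"ay":0,"az":0,"grip":1},
    {"x":0,"y":0,"z":0.024,"ax":0,"ay":0,"az":0,"grip":1},
    {"x":0,"y":0,"z":0.032,"ax":0,"ay":0,"az":0,"grip":1},
    {"x":0,"y":0,"z":0.032,"ax":0,"ay":0,"az":0,"grip":1}
  ]
}}

```text
time: 16.25
tool_pos: [0.5138, 0.2892, 0.012]
tcp_rot: [0.155, -3.136, 0.001]
wrist_force: [-0.6, -0.1, -4.0]
width: 0.712
grip_force: 66.9
```

>>> {"method": "step_arm", "body": {
  "series": [
    {"x":0,"y":0,"z":0.006,"ax":0,"ay":0,"az":0,"grip":1},
    {"x":0,"y":0,"z":0.012,"ax":0,"ay":0,"az":0,"grip":1},
    {"x":0,"y":0,"z":0.018,"ax":0,"ay":0,"az":0,"grip":1},
    {"x":0,"y":0,"z":0.018,"ax":0,"ay":0,"az":0,"grip":1}
  ]
}}

```text
time: 16.65
tool_pos: [0.514, 0.2893, 0.0034]
tcp_rot: [0.155, -3.137, 0.001]
wrist_force: [-0.1, 0.5, -4.1]
width: 0.713
grip_force: 66.9
```

>>> {"method": "step_arm", "body": {
  "series": [
    {"x":0,"y":0,"z":0.003,"ax":0,"ay":0,"az":0,"grip":1},
    {"x":0,"y":0,"z":0.006,"ax":0,"ay":0,"az":0,"grip":1},
    {"x":0,"y":0,"z":0.006,"ax":0,"ay":0,"az":0,"grip":1}
  ]
}}

```text
time: 16.95
tool_pos: [0.5143, 0.2895, 0.0007]
tcp_rot: [0.155, -3.137, 0.0]
wrist_force: [0.1, 0.6, -2.7]
width: 0.708
grip_force: 66.9
```

>>> {"method": "step_arm", "body": {
  "series": [
    {"x":0,"y":0,"z":0.002,"ax":0,"ay":0,"az":0,"grip":1},
    {"x":0,"y":0,"z":0.002,"ax":0,"ay":0,"az":0,"grip":1}
  ]
}}

```text
time: 17.15
tool_pos: [0.5144, 0.2895, -0.0001]
tcp_rot: [0.155, -3.137, -0.0]
wrist_force: [0.7, -0.4, -3.8]
width: 0.708
grip_force: 66.9
```

>>> {"method": "step_arm", "body": {
  "series": [
    {"x":0,"y":0,"z":0.003,"ax":0,"ay":0,"az":0,"grip":1},
    {"x":0,"y":0,"z":0.003,"ax":0,"ay":0,"az":0,"grip":1}
  ]
}}

```text
time: 17.35
tool_pos: [0.5143, 0.2895, -0.0018]
tcp_rot: [0.155, -3.137, 0.0]
wrist_force: [-0.5, -0.2, -4.4]
width: 0.711
grip_force: 66.9
```

>>> {"method": "step_arm", "body": {
  "series": [
    {"x":0,"y":0,"z":0.003,"ax":0,"ay":0,"az":0,"grip":1},
    {"x":0,"y":0,"z":0.003,"ax":0,"ay":0,"az":0,"grip":1}
  ]
}}

```text
time: 17.55
tool_pos: [0.5145, 0.2895, -0.0032]
tcp_rot: [0.155, -3.138, -0.0]
wrist_force: [-0.3, 0.9, -3.0]
width: 0.71
grip_force: 67.0
```

>>> {"method": "step_arm", "body": {
  "series": [
    {"x":0,"y":0,"z":0.003,"ax":0,"ay":0,"az":0,"grip":1},
    {"x":0,"y":0,"z":0.003,"ax":0,"ay":0,"az":0,"grip":1}
  ]
}}

```text
time: 17.75
tool_pos: [0.5146, 0.2896, -0.0033]
tcp_rot: [0.155, -3.137, 0.0]
wrist_force: [-3.0, -0.4, 4.0]
width: 0.716
grip_force: 67.8
```

>>> {"method": "step_arm", "body": {
  "series": [
    {"x":0,"y":0,"z":0,"ax":0,"ay":0,"az":0,"grip":0.2},
    {"x":0,"y":0,"z":0,"ax":0,"ay":0,"az":0,"grip":-0.6},
    {"x":0,"y":0,"z":0,"ax":0,"ay":0,"az":0,"grip":-1},
    {"x":0,"y":0,"z":0,"ax":0,"ay":0,"az":0,"grip":-1},
    {"x":0,"y":0,"z":0,"ax":0,"ay":0,"az":0,"grip":-1},
    {"x":0,"y":0,"z":-0.02,"ax":0,"ay":0,"az":0,"grip":-1},
    {"x":0,"y":0,"z":-0.08,"ax":0,"ay":0,"az":0,"grip":-1},
    {"x":0,"y":0,"z":-0.17,"ax":0,"ay":0,"az":0,"grip":-1},
    {"x":0,"y":0,"z":-0.25,"ax":0,"ay":0,"az":0,"grip":-1},
    {"x":0,"y":0,"z":-0.25,"ax":0,"ay":0,"az":0,"grip":-1}
  ]
}}

```text
time: 18.75
tool_pos: [0.5197, 0.2922, 0.129]
tcp_rot: [-0.154, 3.125, 0.009]
wrist_force: [0.9, 0.5, 0.1]
width: 1.003
grip_force: 0.0
```

```bash
sed -i 's/<4e-4 and/<9e-4 and/; s/<4e-3: break/<9e-3: break/' h.py
python3 - <<'E'
from h import *
json.dump(dict(p=[.5151,.2892,.1203],R=tool(95.7).as_matrix().tolist()),open('cmd.json','w'))
go([.48,-.355,.12],tool(-11))
E
```

```text
rows 4 xyz [ 0.056 -0.358  0.   ] axyz [0. 0. 1.]
rows 4 xyz [-0.131 -0.338  0.   ] axyz [0. 0. 1.]
rows 4 xyz [-0.283 -0.227  0.   ] axyz [0. 0. 1.]
rows 3 xyz [-0.2   -0.031  0.001] axyz [0.    0.    0.557]
```

>>> {"method": "step_arm", "body": {
  "series": [
    {"x":0.056,"y":-0.358,"z":0,"ax":0,"ay":0,"az":1,"grip":-1},
    {"x":0.056,"y":-0.358,"z":0,"ax":0,"ay":0,"az":1,"grip":-1},
    {"x":0.056,"y":-0.358,"z":0,"ax":0,"ay":0,"az":1,"grip":-1},
    {"x":0.056,"y":-0.358,"z":0,"ax":0,"ay":0,"az":1,"grip":-1},
    {"x":0.056,"y":-0.358,"z":0,"ax":0,"ay":0,"az":1,"grip":-1}
  ]
}}

```text
time: 19.25
tool_pos: [0.5036, 0.1052, 0.1204]
tcp_rot: [-0.67, -3.069, 0.002]
wrist_force: [-0.8, 1.2, -0.3]
width: 1.0
grip_force: 0.0
```

>>> {"method": "step_arm", "body": {
  "series": [
    {"x":-0.131,"y":-0.338,"z":0,"ax":0,"ay":0,"az":1,"grip":-1},
    {"x":-0.131,"y":-0.338,"z":0,"ax":0,"ay":0,"az":1,"grip":-1},
    {"x":-0.131,"y":-0.338,"z":0,"ax":0,"ay":0,"az":1,"grip":-1},
    {"x":-0.131,"y":-0.338,"z":0,"ax":0,"ay":0,"az":1,"grip":-1},
    {"x":-0.131,"y":-0.338,"z":0,"ax":0,"ay":0,"az":1,"grip":-1}
  ]
}}

```text
time: 19.75
tool_pos: [0.4945, -0.075, 0.1207]
tcp_rot: [1.44, 2.791, -0.001]
wrist_force: [-0.0, 0.8, -0.8]
width: 1.001
grip_force: 0.0
```

>>> {"method": "step_arm", "body": {
  "series": [
    {"x":-0.283,"y":-0.227,"z":0,"ax":0,"ay":0,"az":1,"grip":-1},
    {"x":-0.283,"y":-0.227,"z":0,"ax":0,"ay":0,"az":1,"grip":-1},
    {"x":-0.283,"y":-0.227,"z":0,"ax":0,"ay":0,"az":1,"grip":-1},
    {"x":-0.283,"y":-0.227,"z":0,"ax":0,"ay":0,"az":1,"grip":-1},
    {"x":-0.283,"y":-0.227,"z":0,"ax":0,"ay":0,"az":1,"grip":-1}
  ]
}}

```text
time: 20.25
tool_pos: [0.4854, -0.2559, 0.1206]
tcp_rot: [2.111, 2.325, -0.0]
wrist_force: [-0.2, 1.6, -0.2]
width: 1.003
grip_force: 0.0
```

>>> {"method": "step_arm", "body": {
  "series": [
    {"x":-0.2,"y":-0.031,"z":0.001,"ax":0,"ay":0,"az":0.557,"grip":-1},
    {"x":-0.2,"y":-0.031,"z":0.001,"ax":0,"ay":0,"az":0.557,"grip":-1},
    {"x":-0.2,"y":-0.031,"z":0.001,"ax":0,"ay":0,"az":0.557,"grip":-1},
    {"x":-0.2,"y":-0.031,"z":0.001,"ax":0,"ay":0,"az":0.557,"grip":-1},
    {"x":-0.2,"y":-0.031,"z":0.001,"ax":0,"ay":0,"az":0.557,"grip":-1}
  ]
}}

```text
time: 20.75
tool_pos: [0.4794, -0.3523, 0.1195]
tcp_rot: [-2.421, -1.999, -0.001]
wrist_force: [0.0, 0.8, 0.3]
width: 1.001
grip_force: 0.0
```

```bash
python3 -c "
from h import *
c=look('w9')
for smax in(40,60): rings(c,smax=smax,box=(0,512,0,384),vmin=90); steel(c,100,400,50,300,smax=smax)
h=cv2.cvtColor(c['img'],cv2.COLOR_RGB2HSV)
# wooden tray walls vs purple ring sanity
for n,lo,hi in(('purple',125,165),):
  m=((h[...,0]>lo)&(h[...,0]<hi)&(h[...,1]>90)).astype(np.uint8); print(n,cv2.connectedComponentsWithStats(m)[2:])
"
```

```text
cmd [ 0.4801 -0.3549  0.1198] meas [ 0.4794 -0.3522  0.1196] yaw -10.88 tilt [ 0.001 -0.001 -1.   ] t 20.8 f [-1.   0.1  0.8] w 0.994475054631238
297.3186396354542 253.43694715382694 189.97519201336692 cam at [ 0.493 -0.281  0.3  ] axis [-0.05 -0.28 -0.96]
outer [254.5 182.5] [51.9 52.7] bore [254.6 182.6] [22.2 24.8]
outer [240.5  97.8] [44.  44.5] bore [240.8  98.1] [25.5 25.8]
blob [ 228  156   54   54 1801] [254.6 182.5]
blob [ 218   75   46   46 1101] [240.6  97.7]
blob [348 240  30  42 315] [363.6 259.7]
blob [131 239  29  34 271] [145.  256.1]
outer [254.5 182.5] [52.8 53.4] bore [254.6 182.7] [21.2 24.1]
outer [240.5  97.7] [44.8 45.3] bore [240.6  98. ] [24.5 25.3]
blob [ 228  156   54   54 1891] [254.5 182.6]
blob [ 218   75   46   46 1188] [240.7  97.6]
blob [348 239  30  43 326] [363.3 259.1]
blob [131 238  29  35 281] [145.2 255.6]
purple (array([[     0,      0,    512,    384, 194505],
       [   309,    250,     33,     40,    851],
       [   163,    253,      1,      1,      1],
       [   165,    258,      1,      1,      1],
       [   153,    262,      1,      1,
[... 7509 characters left out ...]
   [258.        , 370.        ],
       [252.        , 372.        ],
       [236.        , 375.        ],
       [329.        , 374.        ],
       [337.        , 375.        ],
       [359.        , 375.        ],
       [366.        , 375.        ],
       [376.        , 374.        ],
       [230.        , 377.        ],
       [294.        , 376.        ],
       [303.        , 377.        ],
       [343.        , 377.        ],
       [ 44.        , 379.        ],
       [270.        , 379.        ],
       [382.        , 378.        ],
       [389.        , 378.        ],
       [291.        , 380.        ],
       [356.        , 380.        ],
       [ 34.        , 383.        ]]))
```

Run:
```python
from h import *
c=pickle.load(open('w9.pkl','rb'))
m=at(c,254.5,182.5,.019,1); s=at(c,240.6,97.8,.018,1); print(m,s)
b=np.array([.4801,-.3549])-np.array([.4794,-.3522])
# camera sits rigidly on the tool: offset of camera from TCP in xy (tool x) 0.0735
cam=-c['R'].T@c['t']; print('cam-tcp',cam-[.4794,-.3522,.1196])
T=tool(-11); p,R=pose()
for q in(m,s): print('tool-frame offset from TCP meas', T.inv().apply([q[0]-.4794,q[1]+.3522,0]).round(4))
go([m[0]+b[0],m[1]+b[1]*.5,-.028],T)
```

```text
[ 0.47914029 -0.35555629  0.019     ] [ 0.48184254 -0.2726158   0.018     ]
cam-tcp [0.01329755 0.07140614 0.1805929 ]
tool-frame offset from TCP meas [-0.0033  0.0004  0.    ]
tool-frame offset from TCP meas [ 0.0786 -0.0128  0.    ]
rows 3 xyz [-0.004  0.     0.296] axyz [ 0.  0. -0.]
```

>>> {"method": "step_arm", "body": {
  "series": [
    {"x":-0.006,"y":0.001,"z":0.08,"ax":0,"ay":0,"az":0,"grip":-1},
    {"x":-0.006,"y":0.001,"z":0.15,"ax":0,"ay":0,"az":0,"grip":-1},
    {"x":-0.006,"y":0.001,"z":0.21,"ax":0,"ay":0,"az":0,"grip":-1},
    {"x":-0.006,"y":0.001,"z":0.26,"ax":0,"ay":0,"az":0,"grip":-1},
    {"x":-0.006,"y":0.001,"z":0.296,"ax":0,"ay":0,"az":0,"grip":-1},
    {"x":-0.006,"y":0.001,"z":0.296,"ax":0,"ay":0,"az":0,"grip":-1},
    {"x":-0.006,"y":0.001,"z":0.296,"ax":0,"ay":0,"az":0,"grip":-1}
  ]
}}

```text
time: 21.5
tool_pos: [0.4791, -0.3562, -0.0279]
tcp_rot: [-2.422, -1.999, 0.0]
wrist_force: [0.0, 1.1, -0.5]
width: 1.001
grip_force: 0.0
```

>>> {"method": "step_arm", "body": {
  "series": [
    {"x":0,"y":0,"z":0,"ax":0,"ay":0,"az":0,"grip":1},
    {"x":0,"y":0,"z":0,"ax":0,"ay":0,"az":0,"grip":1},
    {"x":0,"y":0,"z":0,"ax":0,"ay":0,"az":0,"grip":1},
    {"x":0,"y":0,"z":0,"ax":0,"ay":0,"az":0,"grip":1},
    {"x":0,"y":0,"z":0,"ax":0,"ay":0,"az":0,"grip":1}
  ],
  "force": 40
}}

```text
time: 22.0
tool_pos: [0.4799, -0.3582, -0.0257]
tcp_rot: [2.424, 1.996, 0.001]
wrist_force: [-1.7, 2.4, 8.1]
width: 0.592
grip_force: 40.1
```

Run:
```python
from h import *
p=np.array([.4801,-.3549,.1198])+tool(-11).apply([-.003,.0005,.148]); json.dump(dict(p=list(p),R=tool(-11).as_matrix().tolist()),open('cmd.json','w'))
print('lift');go([p[0],p[1],.122],tool(-11)); print('go');go([.5151,.2892,.122],tool(95.7))
```

```text
lift
rows 3 xyz [ 0.   0.  -0.3] axyz [0. 0. 0.]
go
rows 4 xyz [ 0.361 -0.05  -0.   ] axyz [ 0.  0. -1.]
rows 4 xyz [ 0.338  0.137 -0.   ] axyz [ 0.  0. -1.]
rows 4 xyz [ 0.224  0.288 -0.   ] axyz [ 0.  0. -1.]
rows 3 xyz [ 0.028  0.2   -0.   ] axyz [ 0.     0.    -0.557]
```

>>> {"method": "step_arm", "body": {
  "series": [
    {"x":0,"y":0,"z":-0.02,"ax":0,"ay":0,"az":0,"grip":1},
    {"x":0,"y":0,"z":-0.06,"ax":0,"ay":0,"az":0,"grip":1},
    {"x":0,"y":0,"z":-0.14,"ax":0,"ay":0,"az":0,"grip":1},
    {"x":0,"y":0,"z":-0.22,"ax":0,"ay":0,"az":0,"grip":1},
    {"x":0,"y":0,"z":-0.3,"ax":0,"ay":0,"az":0,"grip":1},
    {"x":0,"y":0,"z":-0.3,"ax":0,"ay":0,"az":0,"grip":1}
  ],
  "force": 60
}}

```text
time: 22.6
tool_pos: [0.4831, -0.3612, 0.1304]
tcp_rot: [2.415, 1.988, 0.004]
wrist_force: [0.7, -1.3, -1.4]
width: 0.575
grip_force: 62.8
```

>>> {"method": "step_arm", "body": {
  "series": [
    {"x":0.05,"y":-0.007,"z":0,"ax":0,"ay":0,"az":-0.14,"grip":1},
    {"x":0.14,"y":-0.02,"z":0,"ax":0,"ay":0,"az":-0.4,"grip":1},
    {"x":0.23,"y":-0.032,"z":0,"ax":0,"ay":0,"az":-0.65,"grip":1},
    {"x":0.32,"y":-0.045,"z":0,"ax":0,"ay":0,"az":-0.9,"grip":1},
    {"x":0.361,"y":-0.05,"z":0,"ax":0,"ay":0,"az":-1,"grip":1}
  ]
}}

```text
time: 23.1
tool_pos: [0.4876, -0.172, 0.1211]
tcp_rot: [-1.817, -2.559, -0.001]
wrist_force: [-0.0, -0.7, -2.2]
width: 0.582
grip_force: 62.7
```

>>> {"method": "step_arm", "body": {
  "series": [
    {"x":0.08,"y":0.032,"z":0,"ax":0,"ay":0,"az":-0.24,"grip":1},
    {"x":0.17,"y":0.069,"z":0,"ax":0,"ay":0,"az":-0.5,"grip":1},
    {"x":0.25,"y":0.1,"z":0,"ax":0,"ay":0,"az":-0.75,"grip":1},
    {"x":0.338,"y":0.137,"z":0,"ax":0,"ay":0,"az":-1,"grip":1},
    {"x":0.338,"y":0.137,"z":0,"ax":0,"ay":0,"az":-1,"grip":1}
  ]
}}

```text
time: 23.6
tool_pos: [0.4982, 0.0116, 0.1216]
tcp_rot: [-1.09, -2.945, -0.003]
wrist_force: [-0.1, -0.3, -2.2]
width: 0.577
grip_force: 62.8
```

>>> {"method": "step_arm", "body": {
  "series": [
    {"x":0.056,"y":0.072,"z":0,"ax":0,"ay":0,"az":-0.25,"grip":1},
    {"x":0.112,"y":0.144,"z":0,"ax":0,"ay":0,"az":-0.5,"grip":1},
    {"x":0.168,"y":0.216,"z":0,"ax":0,"ay":0,"az":-0.75,"grip":1},
    {"x":0.224,"y":0.288,"z":0,"ax":0,"ay":0,"az":-1,"grip":1},
    {"x":0.224,"y":0.288,"z":0,"ax":0,"ay":0,"az":-1,"grip":1}
  ]
}}

```text
time: 24.1
tool_pos: [0.509, 0.193, 0.1219]
tcp_rot: [0.293, 3.128, 0.004]
wrist_force: [-0.1, -0.4, -1.9]
width: 0.574
grip_force: 63.0
```

>>> {"method": "step_arm", "body": {
  "series": [
    {"x":0.01,"y":0.08,"z":0,"ax":0,"ay":0,"az":-0.22,"grip":1},
    {"x":0.02,"y":0.15,"z":0,"ax":0,"ay":0,"az":-0.42,"grip":1},
    {"x":0.028,"y":0.2,"z":0,"ax":0,"ay":0,"az":-0.557,"grip":1},
    {"x":0.028,"y":0.2,"z":0,"ax":0,"ay":0,"az":-0.557,"grip":1},
    {"x":0.028,"y":0.2,"z":0,"ax":0,"ay":0,"az":-0.557,"grip":1}
  ]
}}

```text
time: 24.6
tool_pos: [0.5141, 0.2886, 0.1213]
tcp_rot: [0.153, -3.136, 0.002]
wrist_force: [-0.8, 0.3, -1.9]
width: 0.578
grip_force: 63.2
```

```bash
python3 -c "
from h import *
c=look('w10')
for v in(60,80): rings(c,vmin=v,smax=70,box=(160,350,150,384)); steel(c,160,350,100,330,vmin=v,smax=70)
g=cv2.cvtColor(c['img'],cv2.COLOR_RGB2GRAY)
print('col',[int(x) for x in g[196:320:2,254]]); print('row',[int(x) for x in g[266,190:320:3]])
"
```

```text
cmd [0.5149 0.2891 0.1218] meas [0.5141 0.2881 0.1213] yaw 95.56 tilt [ 0.001 -0.001 -1.   ] t 24.65 f [-0.3 -0.4 -2.5] w 0.5751567161830641
297.3186396354542 253.43694715382694 189.97519201336692 cam at [0.441 0.282 0.302] axis [ 0.28  0.03 -0.96]
outer [253.  209.4] [150.4 164.9] bore [254.1 254.1] [ 7.2 27.2]
blob [  174   146   157   143 18282] [253.5 208.8]
blob [ 172  104  159   19 2260] [250.8 112.4]
blob [211 300  42  23 470] [233.5 310.5]
blob [332 249   1   1   1] [332. 249.]
outer [254.2 208.9] [152.8 158.7] bore [254.1 251.9] [31.  45.3]
outer [254.2 208.9] [152.8 158.7] bore [229.1 181.4] [36.3 58.9]
blob [  174   146   156   143 16752] [255.4 207.6]
blob [ 172  104  159   19 2260] [250.8 112.4]
blob [218 303  35  20 301] [235.1 311.3]
blob [257 257   4   1   4] [258.5 257. ]
col [90, 101, 145, 170, 166, 163, 164, 165, 162, 165, 161, 165, 165, 160, 160, 147, 133, 131, 133, 132, 130, 130, 130, 131, 128, 131, 131, 133, 153, 172, 135, 80, 74, 74, 75, 73, 85, 88, 85, 85, 85, 86, 85, 85, 84, 86, 110, 161, 177, 180, 185, 190, 191, 183, 180, 185, 182, 171, 165, 168, 183, 186]
row [68, 37, 21, 30, 20, 34, 147, 102, 86, 87, 86, 84, 80, 84, 87, 86, 88, 84, 79, 76, 76, 75, 74, 76, 78, 84, 89, 84, 82, 79, 83, 82, 85, 84, 88, 90, 155, 60, 22, 33, 17, 30, 34, 81]
```

>>> {"method": "step_arm", "body": {
  "series": [
    {"x":-0.003,"y":0,"z":0.05,"ax":0,"ay":0,"az":0,"grip":1},
    {"x":-0.003,"y":0,"z":0.09,"ax":0,"ay":0,"az":0,"grip":1},
    {"x":-0.003,"y":0,"z":0.112,"ax":0,"ay":0,"az":0,"grip":1},
    {"x":-0.003,"y":0,"z":0.122,"ax":0,"ay":0,"az":0,"grip":1},
    {"x":-0.003,"y":0,"z":0.13,"ax":0,"ay":0,"az":0,"grip":1},
    {"x":-0.003,"y":0,"z":0.136,"ax":0,"ay":0,"az":0,"grip":1},
    {"x":-0.003,"y":0,"z":0.136,"ax":0,"ay":0,"az":0,"grip":1}
  ]
}}

```text
time: 25.35
tool_pos: [0.5163, 0.2897, 0.0543]
tcp_rot: [-0.155, 3.137, 0.001]
wrist_force: [-0.4, -0.8, -2.1]
width: 0.579
grip_force: 63.1
```

>>> {"method": "step_arm", "body": {
  "series": [
    {"x":0,"y":0,"z":0.006,"ax":0,"ay":0,"az":0,"grip":1},
    {"x":0,"y":0,"z":0.012,"ax":0,"ay":0,"az":0,"grip":1},
    {"x":0,"y":0,"z":0.012,"ax":0,"ay":0,"az":0,"grip":1}
  ]
}}

```text
time: 25.65
tool_pos: [0.5156, 0.2896, 0.0476]
tcp_rot: [0.155, -3.137, 0.0]
wrist_force: [0.1, -0.2, -1.2]
width: 0.579
grip_force: 63.1
```

>>> {"method": "step_arm", "body": {
  "series": [
    {"x":0,"y":0,"z":0.006,"ax":0,"ay":0,"az":0,"grip":1},
    {"x":0,"y":0,"z":0.012,"ax":0,"ay":0,"az":0,"grip":1},
    {"x":0,"y":0,"z":0.012,"ax":0,"ay":0,"az":0,"grip":1}
  ]
}}

```text
time: 25.95
tool_pos: [0.5154, 0.2894, 0.0413]
tcp_rot: [0.155, -3.137, 0.001]
wrist_force: [0.0, 0.0, -1.3]
width: 0.578
grip_force: 63.1
```

>>> {"method": "step_arm", "body": {
  "series": [
    {"x":0,"y":0,"z":0.008,"ax":0,"ay":0,"az":0,"grip":1},
    {"x":0,"y":0,"z":0.016,"ax":0,"ay":0,"az":0,"grip":1},
    {"x":0,"y":0,"z":0.024,"ax":0,"ay":0,"az":0,"grip":1},
    {"x":0,"y":0,"z":0.03,"ax":0,"ay":0,"az":0,"grip":1},
    {"x":0,"y":0,"z":0.034,"ax":0,"ay":0,"az":0,"grip":1},
    {"x":0,"y":0,"z":0.034,"ax":0,"ay":0,"az":0,"grip":1}
  ]
}}

```text
time: 26.55
tool_pos: [0.5156, 0.2894, 0.0245]
tcp_rot: [0.155, -3.137, 0.0]
wrist_force: [0.1, -0.1, -2.0]
width: 0.58
grip_force: 63.1
```

>>> {"method": "step_arm", "body": {
  "series": [
    {"x":0,"y":0,"z":0.004,"ax":0,"ay":0,"az":0,"grip":1},
    {"x":0,"y":0,"z":0.004,"ax":0,"ay":0,"az":0,"grip":1},
    {"x":0,"y":0,"z":0.004,"ax":0,"ay":0,"az":0,"grip":1}
  ]
}}

```text
time: 26.85
tool_pos: [0.516, 0.2897, 0.023]
tcp_rot: [0.155, -3.138, -0.0]
wrist_force: [-0.7, 0.2, -1.8]
width: 0.58
grip_force: 63.1
```

>>> {"method": "step_arm", "body": {
  "series": [
    {"x":0,"y":0,"z":0.003,"ax":0,"ay":0,"az":0,"grip":1},
    {"x":0,"y":0,"z":0.003,"ax":0,"ay":0,"az":0,"grip":1},
    {"x":0,"y":0,"z":0.003,"ax":0,"ay":0,"az":0,"grip":1}
  ]
}}

```text
time: 27.15
tool_pos: [0.5159, 0.2896, 0.0214]
tcp_rot: [0.155, -3.138, -0.0]
wrist_force: [0.9, 0.2, -2.2]
width: 0.575
grip_force: 63.1
```

cmd z is now 21.3 mm; contact expected near 18.

>>> {"method": "step_arm", "body": {
  "series": [
    {"x":0,"y":0,"z":0.004,"ax":0,"ay":0,"az":0,"grip":1},
    {"x":0,"y":0,"z":0.004,"ax":0,"ay":0,"az":0,"grip":1},
    {"x":0,"y":0,"z":0.004,"ax":0,"ay":0,"az":0,"grip":1}
  ]
}}

```text
time: 27.45
tool_pos: [0.5161, 0.2898, 0.0208]
tcp_rot: [-0.155, 3.138, 0.0]
wrist_force: [-3.4, -1.5, 4.6]
width: 0.578
grip_force: 64.4
```

>>> {"method": "step_arm", "body": {
  "series": [
    {"x":0,"y":0,"z":0.003,"ax":0,"ay":0,"az":0,"grip":1},
    {"x":0,"y":0,"z":0.003,"ax":0,"ay":0,"az":0,"grip":1}
  ]
}}

```text
time: 27.65
tool_pos: [0.5163, 0.2898, 0.0207]
tcp_rot: [-0.155, 3.138, 0.0]
wrist_force: [-6.4, -2.8, 13.8]
width: 0.585
grip_force: 65.8
```

>>> {"method": "step_arm", "body": {
  "series": [
    {"x":0,"y":0,"z":0.002,"ax":0,"ay":0,"az":0,"grip":1},
    {"x":0,"y":0,"z":0.002,"ax":0,"ay":0,"az":0,"grip":1}
  ]
}}

```text
time: 27.85
tool_pos: [0.5162, 0.2898, 0.0206]
tcp_rot: [-0.155, 3.138, 0.0]
wrist_force: [-7.7, -4.9, 17.6]
width: 0.581
grip_force: 66.6
```

>>> {"method": "step_arm", "body": {
  "series": [
    {"x":0,"y":0,"z":-0.005,"ax":0,"ay":0,"az":0,"grip":1},
    {"x":0,"y":0,"z":-0.006,"ax":0,"ay":0,"az":0,"grip":0.2},
    {"x":0,"y":0,"z":-0.006,"ax":0,"ay":0,"az":0,"grip":-0.5},
    {"x":0,"y":0,"z":-0.006,"ax":0,"ay":0,"az":0,"grip":-1},
    {"x":0,"y":0,"z":-0.006,"ax":0,"ay":0,"az":0,"grip":-1},
    {"x":0,"y":0,"z":-0.006,"ax":0,"ay":0,"az":0,"grip":-1},
    {"x":0,"y":0,"z":-0.03,"ax":0,"ay":0,"az":0,"grip":-1},
    {"x":0,"y":0,"z":-0.1,"ax":0,"ay":0,"az":0,"grip":-1},
    {"x":0,"y":0,"z":-0.18,"ax":0,"ay":0,"az":0,"grip":-1},
    {"x":0,"y":0,"z":-0.206,"ax":0,"ay":0,"az":0,"grip":-1},
    {"x":0,"y":0,"z":-0.206,"ax":0,"ay":0,"az":0,"grip":-1}
  ]
}}

```text
time: 28.95
tool_pos: [0.5185, 0.2909, 0.124]
tcp_rot: [-0.155, 3.131, 0.005]
wrist_force: [-0.3, -0.2, -0.7]
width: 1.001
grip_force: 0.0
```

Run:
```python
from h import *
p,R=pose(); p=p+R.apply([-.0015,0,0]); p[2]=.1198; print(p)
json.dump(dict(p=list(p),R=R.as_matrix().tolist()),open('cmd.json','w'))
c=look('w11')
# small at tray: meas (.4818,-.2726); keep bias cmd-meas ~ (.0007,-.001)
go([.4825,-.2740,.12],tool(-11))
```

```text
[0.51644144 0.28924778 0.1198    ]
cmd [0.5164 0.2892 0.1198] meas [0.5168 0.29   0.1214] yaw 95.66 tilt [-0.003  0.001 -1.   ] t 29.0 f [-0.1  0.5 -0.6] w 1.0007440819822426
297.3186396354542 253.43694715382694 189.97519201336692 cam at [0.444 0.283 0.304] axis [ 0.29  0.03 -0.96]
rows 4 xyz [ 0.05  -0.313 -0.   ] axyz [0. 0. 1.]
rows 4 xyz [-0.113 -0.297 -0.   ] axyz [0. 0. 1.]
rows 4 xyz [-0.246 -0.2   -0.   ] axyz [0. 0. 1.]
rows 2 xyz [-0.174 -0.029 -0.   ] axyz [0.    0.    0.557]
```

>>> {"method": "step_arm", "body": {
  "series": [
    {"x":0.05,"y":-0.313,"z":0,"ax":0,"ay":0,"az":1,"grip":-1},
    {"x":0.05,"y":-0.313,"z":0,"ax":0,"ay":0,"az":1,"grip":-1},
    {"x":0.05,"y":-0.313,"z":0,"ax":0,"ay":0,"az":1,"grip":-1},
    {"x":0.05,"y":-0.313,"z":0,"ax":0,"ay":0,"az":1,"grip":-1},
    {"x":0.05,"y":-0.313,"z":0,"ax":0,"ay":0,"az":1,"grip":-1}
  ]
}}

```text
time: 29.5
tool_pos: [0.5044, 0.1292, 0.1175]
tcp_rot: [-0.667, -3.066, 0.003]
wrist_force: [-0.1, -0.2, -0.5]
width: 0.997
grip_force: 0.0
```

>>> {"method": "step_arm", "body": {
  "series": [
    {"x":-0.113,"y":-0.297,"z":0,"ax":0,"ay":0,"az":1,"grip":-1},
    {"x":-0.113,"y":-0.297,"z":0,"ax":0,"ay":0,"az":1,"grip":-1},
    {"x":-0.113,"y":-0.297,"z":0,"ax":0,"ay":0,"az":1,"grip":-1},
    {"x":-0.113,"y":-0.297,"z":0,"ax":0,"ay":0,"az":1,"grip":-1},
    {"x":-0.113,"y":-0.297,"z":0,"ax":0,"ay":0,"az":1,"grip":-1}
  ]
}}

```text
time: 30.0
tool_pos: [0.496, -0.0279, 0.1186]
tcp_rot: [-1.435, -2.792, 0.001]
wrist_force: [-0.4, 1.5, 0.4]
width: 1.0
grip_force: 0.0
```

>>> {"method": "step_arm", "body": {
  "series": [
    {"x":-0.246,"y":-0.2,"z":0,"ax":0,"ay":0,"az":1,"grip":-1},
    {"x":-0.246,"y":-0.2,"z":0,"ax":0,"ay":0,"az":1,"grip":-1},
    {"x":-0.246,"y":-0.2,"z":0,"ax":0,"ay":0,"az":1,"grip":-1},
    {"x":-0.246,"y":-0.2,"z":0,"ax":0,"ay":0,"az":1,"grip":-1},
    {"x":-0.246,"y":-0.2,"z":0,"ax":0,"ay":0,"az":1,"grip":-1}
  ]
}}

```text
time: 30.5
tool_pos: [0.4874, -0.1853, 0.119]
tcp_rot: [-2.106, -2.329, 0.0]
wrist_force: [-0.4, 0.5, 0.4]
width: 0.999
grip_force: 0.0
```

>>> {"method": "step_arm", "body": {
  "series": [
    {"x":-0.174,"y":-0.029,"z":0,"ax":0,"ay":0,"az":0.557,"grip":-0.6},
    {"x":-0.174,"y":-0.029,"z":0,"ax":0,"ay":0,"az":0.557,"grip":-0.6},
    {"x":-0.174,"y":-0.029,"z":0,"ax":0,"ay":0,"az":0.557,"grip":-0.6},
    {"x":-0.174,"y":-0.029,"z":0,"ax":0,"ay":0,"az":0.557,"grip":-0.6},
    {"x":-0.174,"y":-0.029,"z":0,"ax":0,"ay":0,"az":0.557,"grip":-0.6}
  ]
}}

```text
time: 31.0
tool_pos: [0.4815, -0.271, 0.1192]
tcp_rot: [-2.419, -2.002, -0.0]
wrist_force: [0.3, 0.2, 0.5]
width: 0.801
grip_force: 0.0
```

```bash
python3 -c "
from h import *
c=look('w12'); rings(c,smax=50,box=(150,360,50,330))
from workcell import bot
s=bot.read_state(); 
q=at(c,254,182,.018,1); M=Ro.from_rotvec(s['tcp_rot']); print(q,M.inv().apply(q-s['tool_pos']))
"
```

```text
cmd [ 0.4824 -0.2738  0.1198] meas [ 0.4815 -0.2711  0.1194] yaw -10.81 tilt [ 0.001 -0.001 -1.   ] t 31.05 f [ 1.1 -0.2 -0.2] w 0.7961078378103523
297.3186396354542 253.43694715382694 189.97519201336692 cam at [ 0.495 -0.199  0.3  ] axis [-0.05 -0.28 -0.96]
outer [254.5 178.9] [42.4 43. ] bore [254.6 179.1] [22.1 24.7]
[ 0.48082279 -0.27385071  0.018     ] [-2.94364769e-03 -7.40322361e-05  1.01403014e-01]
```

>>> {"method": "step_arm", "body": {
  "series": [
    {"x":0.003,"y":0.001,"z":0.08,"ax":0,"ay":0,"az":0,"grip":-0.6},
    {"x":0.003,"y":0.001,"z":0.15,"ax":0,"ay":0,"az":0,"grip":-0.6},
    {"x":0.003,"y":0.001,"z":0.21,"ax":0,"ay":0,"az":0,"grip":-0.6},
    {"x":0.003,"y":0.001,"z":0.25,"ax":0,"ay":0,"az":0,"grip":-0.6},
    {"x":0.003,"y":0.001,"z":0.278,"ax":0,"ay":0,"az":0,"grip":-0.6},
    {"x":0.003,"y":0.001,"z":0.278,"ax":0,"ay":0,"az":0,"grip":-0.6},
    {"x":0.003,"y":0.001,"z":0.278,"ax":0,"ay":0,"az":0,"grip":-0.6}
  ]
}}

```text
time: 31.75
tool_pos: [0.4827, -0.2717, -0.0185]
tcp_rot: [2.423, 1.999, 0.0]
wrist_force: [0.3, 0.0, -1.2]
width: 0.794
grip_force: 0.0
```

>>> {"method": "step_arm", "body": {
  "series": [
    {"x":0,"y":0,"z":0,"ax":0,"ay":0,"az":0,"grip":1},
    {"x":0,"y":0,"z":0,"ax":0,"ay":0,"az":0,"grip":1},
    {"x":0,"y":0,"z":0,"ax":0,"ay":0,"az":0,"grip":1},
    {"x":0,"y":0,"z":0,"ax":0,"ay":0,"az":0,"grip":1},
    {"x":0,"y":0,"z":0,"ax":0,"ay":0,"az":0,"grip":1}
  ],
  "force": 40
}}

```text
time: 32.25
tool_pos: [0.4822, -0.2722, -0.0188]
tcp_rot: [2.425, 1.997, 0.0]
wrist_force: [0.0, 0.2, 0.4]
width: -0.001
grip_force: 0.0
```

Run:
```python
from h import *
p,R=pose(); p=p+R.apply([.0015,.0005,.139]); print(p); json.dump(dict(p=list(p),R=R.as_matrix().tolist()),open('cmd.json','w'))
print('lift');go([p[0],p[1],.122],R); print('go');go([.5160,.2892,.122],tool(95.7))
```

```text
[ 0.48314802 -0.27243464 -0.0192    ]
lift
rows 3 xyz [ 0.     0.    -0.282] axyz [0. 0. 0.]
go
rows 4 xyz [ 0.314 -0.042 -0.   ] axyz [ 0.  0. -1.]
rows 4 xyz [ 0.292  0.12  -0.   ] axyz [ 0.  0. -1.]
rows 4 xyz [ 0.193  0.251 -0.   ] axyz [ 0.  0. -1.]
rows 2 xyz [ 0.024  0.174 -0.   ] axyz [ 0.     0.    -0.557]
```

The fingers shut above the small collar, so I'll open and go 16 mm lower.

>>> {"method": "step_arm", "body": {
  "series": [
    {"x":0,"y":0,"z":0,"ax":0,"ay":0,"az":0,"grip":-0.6},
    {"x":0,"y":0,"z":0,"ax":0,"ay":0,"az":0,"grip":-0.6},
    {"x":0,"y":0,"z":0,"ax":0,"ay":0,"az":0,"grip":-0.6},
    {"x":0,"y":0,"z":0,"ax":0,"ay":0,"az":0,"grip":-0.6},
    {"x":0,"y":0,"z":0,"ax":0,"ay":0,"az":0,"grip":-0.6},
    {"x":0,"y":0,"z":0,"ax":0,"ay":0,"az":0,"grip":-0.6},
    {"x":0,"y":0,"z":0.012,"ax":0,"ay":0,"az":0,"grip":-0.6},
    {"x":0,"y":0,"z":0.024,"ax":0,"ay":0,"az":0,"grip":-0.6},
    {"x":0,"y":0,"z":0.032,"ax":0,"ay":0,"az":0,"grip":-0.6},
    {"x":0,"y":0,"z":0.032,"ax":0,"ay":0,"az":0,"grip":-0.6}
  ]
}}

```text
time: 33.25
tool_pos: [0.4811, -0.2714, -0.0363]
tcp_rot: [-2.423, -1.996, 0.001]
wrist_force: [0.4, -0.5, -0.2]
width: 0.801
grip_force: 0.0
```

>>> {"method": "step_arm", "body": {
  "series": [
    {"x":0,"y":0,"z":0,"ax":0,"ay":0,"az":0,"grip":1},
    {"x":0,"y":0,"z":0,"ax":0,"ay":0,"az":0,"grip":1},
    {"x":0,"y":0,"z":0,"ax":0,"ay":0,"az":0,"grip":1},
    {"x":0,"y":0,"z":0,"ax":0,"ay":0,"az":0,"grip":1}
  ],
  "force": 40
}}

```text
time: 33.65
tool_pos: [0.4825, -0.2723, -0.0347]
tcp_rot: [2.424, 1.997, 0.0]
wrist_force: [0.6, -0.1, 2.5]
width: 0.49
grip_force: 41.3
```

>>> {"method": "step_arm", "body": {
  "series": [
    {"x":0,"y":0,"z":-0.02,"ax":0,"ay":0,"az":0,"grip":1},
    {"x":0,"y":0,"z":-0.06,"ax":0,"ay":0,"az":0,"grip":1},
    {"x":0,"y":0,"z":-0.14,"ax":0,"ay":0,"az":0,"grip":1},
    {"x":0,"y":0,"z":-0.22,"ax":0,"ay":0,"az":0,"grip":1},
    {"x":0,"y":0,"z":-0.3,"ax":0,"ay":0,"az":0,"grip":1},
    {"x":0,"y":0,"z":-0.3,"ax":0,"ay":0,"az":0,"grip":1}
  ],
  "force": 60
}}

```text
time: 34.25
tool_pos: [0.4865, -0.2748, 0.1226]
tcp_rot: [2.416, 1.99, 0.006]
wrist_force: [1.1, -0.4, 0.4]
width: 0.484
grip_force: 61.0
```

>>> {"method": "step_arm", "body": {
  "series": [
    {"x":0.07,"y":-0.009,"z":0,"ax":0,"ay":0,"az":-0.23,"grip":1},
    {"x":0.16,"y":-0.021,"z":0,"ax":0,"ay":0,"az":-0.5,"grip":1},
    {"x":0.24,"y":-0.032,"z":0,"ax":0,"ay":0,"az":-0.76,"grip":1},
    {"x":0.314,"y":-0.042,"z":0,"ax":0,"ay":0,"az":-1,"grip":1},
    {"x":0.314,"y":-0.042,"z":0,"ax":0,"ay":0,"az":-1,"grip":1}
  ]
}}

```text
time: 34.75
tool_pos: [0.4904, -0.1098, 0.1141]
tcp_rot: [-1.816, -2.56, -0.001]
wrist_force: [0.1, 0.0, -1.1]
width: 0.479
grip_force: 60.9
```

>>> {"method": "step_arm", "body": {
  "series": [
    {"x":0.073,"y":0.03,"z":0,"ax":0,"ay":0,"az":-0.25,"grip":1},
    {"x":0.146,"y":0.06,"z":0,"ax":0,"ay":0,"az":-0.5,"grip":1},
    {"x":0.22,"y":0.09,"z":0,"ax":0,"ay":0,"az":-0.75,"grip":1},
    {"x":0.292,"y":0.12,"z":0,"ax":0,"ay":0,"az":-1,"grip":1},
    {"x":0.292,"y":0.12,"z":0,"ax":0,"ay":0,"az":-1,"grip":1}
  ]
}}

```text
time: 35.25
tool_pos: [0.5006, 0.0468, 0.1146]
tcp_rot: [-1.094, -2.944, -0.002]
wrist_force: [0.0, -0.4, -0.9]
width: 0.479
grip_force: 61.0
```

>>> {"method": "step_arm", "body": {
  "series": [
    {"x":0.048,"y":0.063,"z":0,"ax":0,"ay":0,"az":-0.25,"grip":1},
    {"x":0.096,"y":0.126,"z":0,"ax":0,"ay":0,"az":-0.5,"grip":1},
    {"x":0.145,"y":0.188,"z":0,"ax":0,"ay":0,"az":-0.75,"grip":1},
    {"x":0.193,"y":0.251,"z":0,"ax":0,"ay":0,"az":-1,"grip":1},
    {"x":0.193,"y":0.251,"z":0,"ax":0,"ay":0,"az":-1,"grip":1}
  ]
}}

```text
time: 35.75
tool_pos: [0.5111, 0.2044, 0.1148]
tcp_rot: [0.297, 3.127, 0.002]
wrist_force: [0.1, -1.6, -1.5]
width: 0.477
grip_force: 61.2
```

>>> {"method": "step_arm", "body": {
  "series": [
    {"x":0.01,"y":0.07,"z":0,"ax":0,"ay":0,"az":-0.22,"grip":1},
    {"x":0.018,"y":0.13,"z":0,"ax":0,"ay":0,"az":-0.42,"grip":1},
    {"x":0.024,"y":0.174,"z":0,"ax":0,"ay":0,"az":-0.557,"grip":1},
    {"x":0.024,"y":0.174,"z":0,"ax":0,"ay":0,"az":-0.557,"grip":1},
    {"x":0.024,"y":0.174,"z":0,"ax":0,"ay":0,"az":-0.557,"grip":1}
  ]
}}

```text
time: 36.25
tool_pos: [0.5155, 0.2878, 0.1143]
tcp_rot: [0.151, -3.137, 0.002]
wrist_force: [0.3, -0.8, -1.4]
width: 0.479
grip_force: 61.3
```

```bash
python3 -c "
from h import *
c=look('w13'); g=cv2.cvtColor(c['img'],cv2.COLOR_RGB2GRAY)
print('col v190..',[int(x) for x in g[190:320:2,252:257].mean(1)])
for v in(240,250,260): print('row',v,[int(x) for x in g[v,190:320:3]])
"
```

```text
cmd [0.516  0.289  0.1218] meas [0.5154 0.2874 0.1143] yaw 95.49 tilt [ 0.001 -0.001 -1.   ] t 36.3 f [ 0.3  0.  -1.8] w 0.4796707410201428
297.3186396354542 253.43694715382694 189.97519201336692 cam at [0.443 0.281 0.295] axis [ 0.28  0.03 -0.96]
col v190.. [100, 106, 115, 124, 143, 162, 165, 164, 165, 157, 114, 88, 87, 107, 155, 165, 159, 158, 158, 157, 159, 159, 150, 135, 132, 130, 130, 129, 130, 131, 130, 129, 147, 170, 169, 179, 188, 183, 158, 84, 73, 73, 74, 76, 87, 87, 85, 86, 86, 86, 101, 156, 173, 181, 185, 192, 196, 185, 180, 184, 174, 136, 127, 131, 150]
row 240 [69, 45, 75, 97, 97, 95, 44, 40, 113, 154, 159, 163, 165, 163, 162, 158, 139, 130, 132, 129, 132, 129, 129, 129, 131, 136, 134, 144, 154, 159, 140, 85, 87, 87, 81, 42, 31, 83, 90, 98, 91, 51, 50, 108]
row 250 [29, 92, 99, 97, 90, 35, 30, 41, 85, 85, 89, 83, 86, 84, 115, 130, 131, 130, 130, 130, 128, 130, 131, 131, 132, 130, 129, 130, 130, 88, 85, 92, 90, 90, 85, 57, 26, 34, 77, 87, 91, 97, 49, 33]
row 260 [86, 93, 99, 88, 31, 31, 20, 29, 80, 83, 85, 85, 86, 82, 69, 106, 174, 185, 185, 185, 184, 179, 178, 177, 178, 184, 176, 114, 76, 77, 87, 86, 85, 87, 86, 47, 23, 33, 24, 63, 88, 97, 94, 63]
```

>>> {"method": "step_arm", "body": {
  "series": [
    {"x":0.002,"y":0,"z":0.05,"ax":0,"ay":0,"az":0,"grip":1},
    {"x":0.002,"y":0,"z":0.09,"ax":0,"ay":0,"az":0,"grip":1},
    {"x":0.002,"y":0,"z":0.112,"ax":0,"ay":0,"az":0,"grip":1},
    {"x":0.002,"y":0,"z":0.122,"ax":0,"ay":0,"az":0,"grip":1},
    {"x":0.002,"y":0,"z":0.13,"ax":0,"ay":0,"az":0,"grip":1},
    {"x":0.002,"y":0,"z":0.136,"ax":0,"ay":0,"az":0,"grip":1},
    {"x":0.002,"y":0,"z":0.136,"ax":0,"ay":0,"az":0,"grip":1}
  ]
}}

```text
time: 37.0
tool_pos: [0.5149, 0.2893, 0.0473]
tcp_rot: [-0.155, 3.137, 0.0]
wrist_force: [-1.1, 0.6, -0.7]
width: 0.481
grip_force: 61.3
```

>>> {"method": "step_arm", "body": {
  "series": [
    {"x":0,"y":0,"z":0.006,"ax":0,"ay":0,"az":0,"grip":1},
    {"x":0,"y":0,"z":0.012,"ax":0,"ay":0,"az":0,"grip":1},
    {"x":0,"y":0,"z":0.012,"ax":0,"ay":0,"az":0,"grip":1}
  ]
}}

```text
time: 37.3
tool_pos: [0.5142, 0.2892, 0.0406]
tcp_rot: [0.155, -3.137, 0.0]
wrist_force: [-0.0, 0.3, -1.3]
width: 0.481
grip_force: 61.3
```

>>> {"method": "step_arm", "body": {
  "series": [
    {"x":0,"y":0,"z":0.006,"ax":0,"ay":0,"az":0,"grip":1},
    {"x":0,"y":0,"z":0.012,"ax":0,"ay":0,"az":0,"grip":1},
    {"x":0,"y":0,"z":0.012,"ax":0,"ay":0,"az":0,"grip":1}
  ]
}}

```text
time: 37.6
tool_pos: [0.514, 0.289, 0.0343]
tcp_rot: [0.155, -3.137, 0.001]
wrist_force: [-0.0, 0.2, -0.7]
width: 0.482
grip_force: 61.3
```

>>> {"method": "step_arm", "body": {
  "series": [
    {"x":0,"y":0,"z":0.006,"ax":0,"ay":0,"az":0,"grip":1},
    {"x":0,"y":0,"z":0.012,"ax":0,"ay":0,"az":0,"grip":1},
    {"x":0,"y":0,"z":0.012,"ax":0,"ay":0,"az":0,"grip":1}
  ]
}}

```text
time: 37.9
tool_pos: [0.514, 0.289, 0.0283]
tcp_rot: [0.155, -3.137, 0.001]
wrist_force: [-0.5, -0.3, -0.3]
width: 0.476
grip_force: 61.3
```

>>> {"method": "step_arm", "body": {
  "series": [
    {"x":0,"y":0,"z":0.004,"ax":0,"ay":0,"az":0,"grip":1},
    {"x":0,"y":0,"z":0.004,"ax":0,"ay":0,"az":0,"grip":1}
  ]
}}

```text
time: 38.1
tool_pos: [0.5143, 0.2891, 0.0267]
tcp_rot: [0.155, -3.137, 0.0]
wrist_force: [0.1, -0.1, -2.0]
width: 0.479
grip_force: 61.3
```

>>> {"method": "step_arm", "body": {
  "series": [
    {"x":0,"y":0,"z":0.003,"ax":0,"ay":0,"az":0,"grip":1},
    {"x":0,"y":0,"z":0.003,"ax":0,"ay":0,"az":0,"grip":1}
  ]
}}

```text
time: 38.3
tool_pos: [0.5147, 0.2893, 0.0256]
tcp_rot: [-0.155, 3.138, 0.0]
wrist_force: [1.0, -0.7, -1.0]
width: 0.483
grip_force: 61.3
```

>>> {"method": "step_arm", "body": {
  "series": [
    {"x":0,"y":0,"z":0.002,"ax":0,"ay":0,"az":0,"grip":1},
    {"x":0,"y":0,"z":0.002,"ax":0,"ay":0,"az":0,"grip":1}
  ]
}}

```text
time: 38.5
tool_pos: [0.5147, 0.2894, 0.0255]
tcp_rot: [-0.155, 3.138, 0.0]
wrist_force: [-2.1, -1.5, 4.8]
width: 0.479
grip_force: 63.1
```

>>> {"method": "step_arm", "body": {
  "series": [
    {"x":0,"y":0,"z":0.002,"ax":0,"ay":0,"az":0,"grip":1},
    {"x":0,"y":0,"z":0.002,"ax":0,"ay":0,"az":0,"grip":1}
  ]
}}

```text
time: 38.7
tool_pos: [0.5148, 0.2894, 0.0255]
tcp_rot: [-0.155, 3.138, 0.0]
wrist_force: [-5.3, -1.8, 11.1]
width: 0.475
grip_force: 64.9
```

Contact came at the expected stack height of 66 mm. I'll release and retreat.

>>> {"method": "step_arm", "body": {
  "series": [
    {"x":0,"y":0,"z":-0.003,"ax":0,"ay":0,"az":0,"grip":1},
    {"x":0,"y":0,"z":-0.003,"ax":0,"ay":0,"az":0,"grip":0.3},
    {"x":0,"y":0,"z":-0.003,"ax":0,"ay":0,"az":0,"grip":-0.4},
    {"x":0,"y":0,"z":-0.003,"ax":0,"ay":0,"az":0,"grip":-1},
    {"x":0,"y":0,"z":-0.003,"ax":0,"ay":0,"az":0,"grip":-1},
    {"x":0,"y":0,"z":-0.003,"ax":0,"ay":0,"az":0,"grip":-1},
    {"x":0,"y":0,"z":-0.03,"ax":0,"ay":0,"az":0,"grip":-1},
    {"x":0,"y":0,"z":-0.1,"ax":0,"ay":0,"az":0,"grip":-1},
    {"x":0,"y":0,"z":-0.18,"ax":0,"ay":0,"az":0,"grip":-1},
    {"x":0,"y":0,"z":-0.2,"ax":0,"ay":0,"az":0,"grip":-1},
    {"x":-0.1,"y":0,"z":-0.2,"ax":0,"ay":0,"az":0,"grip":-1},
    {"x":-0.12,"y":0,"z":-0.2,"ax":0,"ay":0,"az":0,"grip":-1}
  ]
}}

```text
time: 39.9
tool_pos: [0.5781, 0.2956, 0.1249]
tcp_rot: [-0.154, 3.133, 0.002]
wrist_force: [0.2, 0.5, -0.3]
width: 0.999
grip_force: 0.0
```

>>> {"method": "step_arm", "body": {
  "series": [
    {"x":0,"y":0,"z":0,"ax":0,"ay":0,"az":0,"grip":-1},
    {"x":0,"y":0,"z":0,"ax":0,"ay":0,"az":0,"grip":-1}
  ]
}}

```text
time: 40.1
tool_pos: [0.5733, 0.2948, 0.1229]
tcp_rot: [0.154, -3.136, 0.001]
wrist_force: [0.4, 0.8, -0.2]
width: 0.998
grip_force: 0.0
```

Run:
```python
from h import *
c=look('w14'); g=cv2.cvtColor(c['img'],cv2.COLOR_RGB2GRAY).astype(int)
e=cv2.Canny(cv2.GaussianBlur(g.astype(np.uint8),(3,3),0),25,60)
from workcell import bot
s=bot.read_state(); cam=-c['R'].T@c['t']
def proj(p):
    X=c['R']@p+c['t']; th=np.arctan2(np.hypot(X[0],X[1]),X[2]); d=X[:2]/np.hypot(*X[:2])*th
    return c['cx']+c['fx']*d[0],c['cy']+c['fy']*d[1]
# edge support of the expected circles: (name, z, radius) searched over centre xy
dt=cv2.distanceTransform(255-e,cv2.DIST_L2,3)
th=np.linspace(0,2*np.pi,90)
for n,z,r in(('small top',.078,.022),('medium top',.066,.027),('large top',.052,.032),('flange',.034,.036),('small if on block',.046,.022)):
    best=min((np.minimum(np.array([dt[int(round(v)),int(round(u))] for u,v in[proj(np.array([x+r*np.cos(a),y+r*np.sin(a),z])) for a in th]]),4).mean(),x,y) for x in np.arange(.503,.525,.001) for y in np.arange(.28,.3,.001))
    print(n,np.round(best,4))
```

```text
cmd [0.516  0.289  0.1218] meas [0.5729 0.2948 0.1228] yaw 95.65 tilt [ 0.002 -0.    -1.   ] t 40.15 f [ 0.  -0.2  1.2] w 0.9964503631293947
297.3186396354542 253.43694715382694 189.97519201336692 cam at [0.501 0.288 0.304] axis [ 0.28  0.03 -0.96]
small top [1.1958 0.505  0.287 ]
medium top [1.1664 0.514  0.294 ]
large top [1.5788 0.514  0.289 ]
flange [1.2363 0.516  0.287 ]
small if on block [0.9516 0.508  0.288 ]
```

Run:
```python
from h import *
c=pickle.load(open('w14.pkl','rb')); g=cv2.cvtColor(c['img'],cv2.COLOR_RGB2GRAY)
p=cv2.GaussianBlur(g,(3,3),0)[62:182:3,196:316:2]
ch=" .:-=+*#%@"
for r in p: print(''.join(ch[min(9,int(x)*10//200)] for x in r))
```

```text
++++++++*+**********************#######################*+*%@
++*+*****************************#######################*+*#
*+++++++++++++++++++++++++++++++++++++++++++++++++**********
========-----------------:::::::::::-:::::::::::-:----------
::::::::::::::::::::::::::::::::::::::::::::::::::::::::::::
::::::::----------------------------------------------------
-----------------------------------------------------=++++++
---------------------==++***+****++==========----=+++*******
======+++++++++++++**#################**********************
***************++**############%%%%%@@%#********************
***+*********+++++*###########%%%##%%@@@@%#*****************
***+++*****++===+****############%%%%%%@@@@#*##*****#*******
**********+=-===+++****#######%%%%%%%%@@@@@@%###############
********+=---====++***#####%%##%%%%%%%%@@@@@@%##############
******+++---=====+=*##%%%########%%%%%%%@@@@@@%#############
*****++=---=======*########**++**##%%%%%@@@@@@@#############
****++=---=======*######*+========*##%%%@@@@@@@%############
***+=-----======+######+====++++===+*#%%%@@@@@@@############
**
[... 639 characters left out ...]
############***##############
*****+=-----------===++++**##############*****##############
*******++=--------====+==+*#############*******#############
************+====---===+******##***##**********#############
*****************+++++==+***********************############
************************************************############
*************************************************###########
*************************************************###########
**************************************************##########
**************************************************##########
***************************************************#########
***************************************************#########
```

```bash
python3 -c "
from workcell import bot
print(bot.finish_job())"
```

```text
the job is handed in; nothing more can be done
None
```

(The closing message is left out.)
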